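# Recharge the water doser and hold its purge valve down

## Task

Tip all six anti-scale beads from the green cup into the dark pot of the doser and stand the cup upright on the ledge again. Then take the blue keyed shaft from its stand, push it into the yellow hub, turning it until the rib slips home in the keyway and the flange seats on the hub, and keep pushing until the hub is fully down. Finish like that, still holding the shaft and keeping the hub pressed down, and leave the other things on the ledge where they are.

Things in the scene. Friction and masses are not known exactly. Their poses are not given: they have to be found in the camera images.
- cup_centre (a point): centre (40 mm above the underside, on the axis) of a loose green plastic cup standing upright on the ledge, left or right of the doser: round, 80 mm tall, flared, 52 mm across at the foot and 68 mm at the rim, wall 3 mm, floor 4 mm, about 70 g. z along the cup's axis. Six round beads lie in its lower 40 mm.
- pot_mouth (a point): centre of the level round mouth of the dark pot on the white doser (a fixed unit 300 by 130 mm mid-ledge): 112 mm across inside, 87 mm above the ledge; the pot narrows to 92 mm at its floor, 70 mm below. z up; x is the doser's x (away from the robot, yaw up to 0.22 rad); the valve lies 170 mm off along -y.
- valve_rim (a point): centre of the rim, 75 mm above the ledge, of the grey round valve housing on the same doser (74 mm outside, 66 mm inside, hollow; free depth below the rim 58 mm). z up; x is the doser's x. The yellow hub sits in it.
- hub_top (a point): centre of the top of the yellow hub (62 mm across, 30 mm thick), 12 mm proud of the housing's rim at rest; goes down with joint hub. A round bore 27 mm across passes through it, with one keyway notch 11 mm wide reaching 21 mm from the centre, full thickness. This frame is the doser's and does NOT show the keyway, which points anywhere within 0.6 rad either side of its +x.
- hub (a joint): how far the hub is pressed down, m: 0 at rest, 0.012 fully down, flush with the rim. Sprung: 4 N to start, 14 N at the bottom. The keyway is seen from above, or felt: press the rib lightly on the hub (3 to 6 mm down) and turn; at the right angle the hub springs up over the rib. The hub itself turns only stiffly (0.5 N m); a rib caught in the keyway takes it along.
- key_grip (a point): centre of the handle of the loose blue keyed shaft (90 g), hanging upright in its stand. Handle: block 46 mm (x) by 20 mm (y), 23 mm above and below this point; under it a round flange 56 mm across, 6 mm thick (underside 29 mm below this point), then a round shaft 24 mm across, 44 mm long, its tip chamfered over 5 mm. z up along the shaft; yaw within 0.8 rad.
- key_rib (a point): lower end of the orange rib on the shaft's +x side, 14 mm above the tip (59 mm below key_grip), 14 mm off the axis. The rib is 8 mm wide, reaches 18.5 mm from the axis and runs up to the flange; below it the shaft is plain round, a pilot for the bore. An orange dot on the handle's top marks its side.
- stand_top (a point): centre of the top, 55 mm above the ledge, of the fixed white round stand (72 mm across, bore 43 mm) in which the shaft hangs by its flange; its foot is 100 mm by 80 mm.
- bead1_center (a point): centre of bead1, one of six loose pale blue anti-scale beads, smooth 18 mm balls of 10 g that roll easily, at first in the cup
- bead2_center (a point): centre of bead2, one of six loose pale blue anti-scale beads, smooth 18 mm balls of 10 g that roll easily, at first in the cup
- bead3_center (a point): centre of bead3, one of six loose pale blue anti-scale beads, smooth 18 mm balls of 10 g that roll easily, at first in the cup
- bead4_center (a point): centre of bead4, one of six loose pale blue anti-scale beads, smooth 18 mm balls of 10 g that roll easily, at first in the cup
- bead5_center (a point): centre of bead5, one of six loose pale blue anti-scale beads, smooth 18 mm balls of 10 g that roll easily, at first in the cup
- bead6_center (a point): centre of bead6, one of six loose pale blue anti-scale beads, smooth 18 mm balls of 10 g that roll easily, at first in the cup
- spray_bottle: bystander: pink spray bottle, 72 mm across, 203 mm tall; origin under its centre
- grout_brush: bystander: black rubber-handled grout brush lying bristles down, 220 mm long, 47 mm high; origin on the ledge near mid-length, head to +x; it lies between the robot and the doser
- funnel: bystander: white funnel standing mouth down, 100 mm across, 105 mm tall; origin under its centre
- jar: bystander: amber jar with black lid, 64 mm across, 90 mm tall; origin under its centre
- tub: bystander: closed white hinged-lid tub, 150 by 200 by 110 mm, fixed; origin under its centre
- pad_holder: bystander: grey block-shaped holder, 50 by 90 by 50 mm, fixed; origin under its centre
There are look-alikes about, which are no part of the job. Leave any red look-alike of the part that bears key_grip alone.

How it is judged:
By the outcome, as a careful person would: the job done as asked, in the order asked, and still so for the second after the job is handed in, while the arm keeps its last pose, push and grip.
It also fails if it takes over 64 s, if anything falls off the work surface, if the arm or the gripper's body presses on something with over 40 N, if the wrist force passes 120 N, or if a joint passes its speed limit or range.

## Robot

A 6-joint arm with a two-finger parallel gripper is mounted at the origin on the work surface. World frame = base frame: x ahead of the robot, y to its left, z up, the work surface at z = 0. Lengths are in m, angles in degrees, forces in N, time in s.
With the tool pointing down it reaches from about 0.35 to 0.875 m from the base axis. Payload 4.2 kg.
Tool frame: the origin (TCP) lies midway between the tips of the shut fingers; the grasp point (between the pads) lies 19 mm behind it (r.grasp_offset is the distance from the TCP to the grasp point, in m); z points along the fingers, y is the direction in which the jaws open and shut (so a half turn about z gives the same grasp; the last joint's range is limited). The gripper opens to 87 mm and grips with 3 to 60 N. Pads are 19 mm wide; open, the fingers measure 117 mm over their backs; the gripper's body (75 mm by 190 mm) begins 51 mm behind the grasp point.
Start: joints at [90.333, 22.042, 0.453, 0, -68.411, -14.817], TCP at [0.156, 0.605, 0.223] pointing down, gripper open.
Joint ranges: [-179.83, 179.83], [-69.29, 118.12], [-61.27, 80.66], [-181.25, 117.63], [-171.15, -9.14], [-177.46, 177.46]. Speed limits (degrees/s): [159.86, 159.86, 180, 180, 180, 180].

## Interface

Orientations are given as a 3x3 rotation matrix whose columns are the frame's x, y, z axes.
In Python, from station import r gives the robot as it stands.
- The arm moves only by the shell command python3 -m crank 'ROWS'. ROWS is JSON, a list of rows, each a list of 3 entries, a list of its own where there are three numbers: the closure, from -1 (fully open) to 1 (shut), so that 0 is half open, then the shift along the tool's x, y, z as a fraction of full scale, then the turn, a rotation vector about the tool's x, y, z as a fraction of full scale. In form: [[fingers, [dx, dy, dz], [wx, wy, wz]], ...]. A call has 1 to 8 rows; each row shifts and turns the commanded pose from where the row before left it, along the tool's axes as they then stand; what a row does not reach is not made up. Full scale, the value 1, is 100 mm for a shift and 45 degrees for a turn. A row lasts 1/10 s, in which the tool goes at most 50 mm and 8.59 degrees, less where a joint would pass 70% of its speed; a pose out of reach is approached as far as the arm can. A call with a number of a shift or a turn outside -1 to 1 is refused whole. A call with a gripper value outside its range is refused whole. The fingers move at their own pace and stop on an object; the grip force is fixed at half the most. Time passes only in rows, so rows that do not move let the fingers close. It gives the time, the measured TCP pose, the force and the opening at its end, in the units of the state.
- r.sense(): the state, without advancing time (a new reading comes with each control period).
- r.capture(name): name is "scene" or "top" or "wrist"; returns a dict with "img" (400x640x3 uint8, blue, green, red), "fx", "fy", "cx", "cy" (pixels), "R" (3x3) and "t" (3): a world point X has camera coordinates R X + t. Camera axes: x right, y down, z forward; pixel columns grow to the right and rows downward; lengths in m; the calibration is good to about 2 mm. A picture is of the moment at which its call begins. There is no depth.
- r.finish_job(): hands the job in, once; it reports no verdict.
The state is a dict: "time_s": time; "joints": joint angles; "joint_velocities": joint speeds; "effort": joint torques, N m; "tcp_pos": TCP position; "ee_rot": TCP orientation; "wrist_force": force on the tool from outside, world axes, zero at the start; "moment": the same for the moment, N m; "gripper_width": opening from 0.0 (shut) to 1.0 (fully open).
Only numpy, scipy, OpenCV 4.12 (cv2) and the standard library are available. Lean on these libraries where they do the work, as an engineer would, in place of code of your own. Each camera call takes 0.05 s, during which the arm holds its last target.

## Working session

There is one attempt and no reset: what is moved stays moved. The work goes in short steps, Python scripts to look and compute and a shell command to move; the robot and the scene stay as the last step left them, time stands still between calls to the robot, and variables do not carry over. Pictures are saved under pics/ and viewed, and the job is handed in when it is done.

```bash
ls; mkdir -p pics
python3 - <<'E'
from station import r
import cv2
for n in("scene","top","wrist"):
    c=r.capture(n); cv2.imwrite(f"pics/{n}0.png",c["img"]); print(n,c["fx"],c["cx"],c["cy"],c["R"],c["t"])
print(r.sense(), r.grasp_offset)
E
```

```text
pics
scene 391.53216659914386 314.6149598722416 198.28256361100313 [[-0.88042199  0.47382798 -0.01855178]
 [ 0.36308674  0.64845659 -0.669083  ]
 [-0.30500022 -0.59581129 -0.7429561 ]] [ 0.56428843 -0.13526344  1.49993944]
top 436.3263100736033 321.27785323460006 201.40031522705883 [[-3.03259831e-03 -9.99862473e-01  1.63045778e-02]
 [-9.82077430e-01 -9.48189979e-05 -1.88477883e-01]
 [ 1.88453509e-01 -1.65839356e-02 -9.81942080e-01]] [-0.06965273  0.59250499  1.26038552]
wrist 329.03845188422264 319.2309874545863 194.71052915877388 [[-0.2497224  -0.96831567  0.00186916]
 [-0.93142259  0.24073479  0.27294455]
 [-0.26474645  0.06641939 -0.96202795]] [ 0.62258634 -0.03183007  0.39187896]
{'time_s': 0.15, 'joints': array([ 9.03332913e+01,  2.20814462e+01,  3.99425482e-01, -1.98152307e-02,
       -6.84115132e+01, -1.48165260e+01]), 'joint_velocities': array([ 0.07812692, -0.10418941,  0.17830394,  0.17871919, -0.01210946,
       -0.08283292]), 'effort': array([-5.57764688e-04, -3.91053522e+01,  1.87586832e+01,  4.22239065e+00,
        1.23537614e-02, -1.38256723e-04]), 'tcp_pos': array([0.15618646, 0.60471469, 0.22171569]), 'ee_rot': array([[ 9.68188981e-01, -2.50219901e-01, -3.12078998e-04],
       [-2.50220073e-01, -9.68187608e-01, -1.63429635e-03],
       [ 1.06782452e-04,  1.66039615e-03, -9.99998616e-01]]), 'wrist_force': array([-0.13952931, -1.00113485,  0.10880029]), 'moment': array([-0.03180537,  0.01706337,  0.0063455 ]), 'gripper_width': 0.9984833611565939} 0.0187
```

View pics/scene0.png

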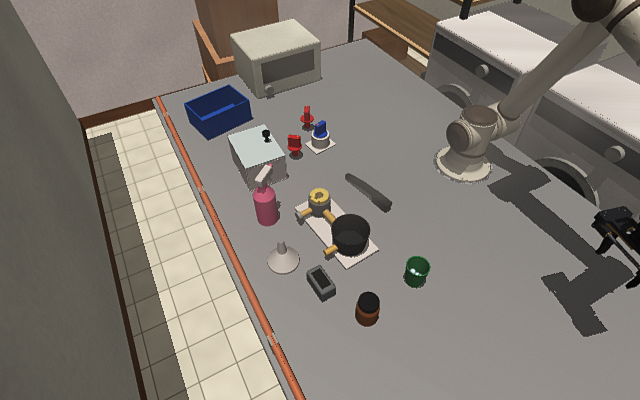

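View pics/top0.png

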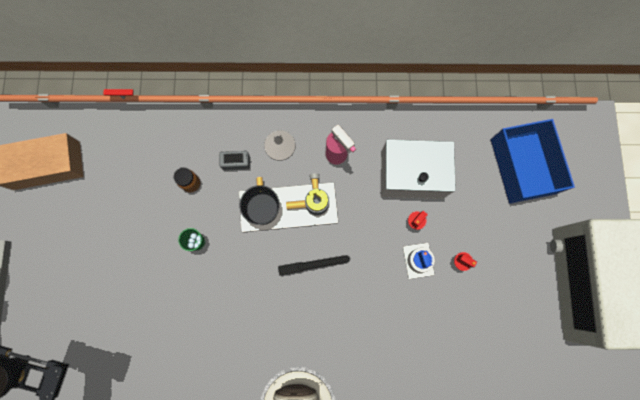

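View pics/wrist0.png

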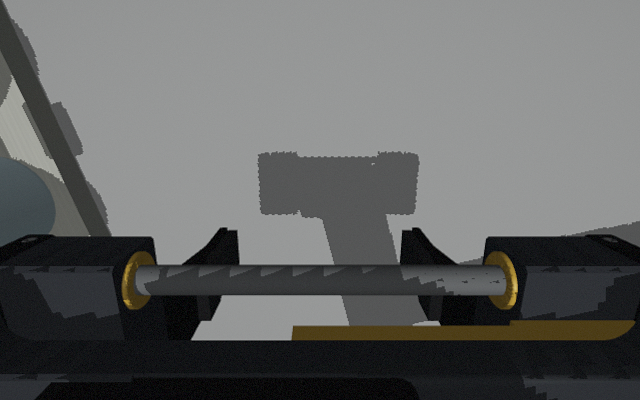

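Scene: the green cup with beads is at top (191,240), and nothing else there is green. The blue shaft in its white stand is at top (422,260); its look-alikes are the red ones at (417,221) and (465,262). The pot is at (260,205), and the hub at (317,201). Next I'll measure these and take close crops.

```bash
cat > h.py <<'E'
import numpy as np, cv2
from station import r
def w2p(c,X):
    X=np.atleast_2d(X); q=X@np.array(c["R"]).T+c["t"]; return np.c_[c["fx"]*q[:,0]/q[:,2]+c["cx"],c["fy"]*q[:,1]/q[:,2]+c["cy"]]
def p2w(c,u,v,z):
    R=np.array(c["R"]);t=np.array(c["t"]);d=R.T@np.array([(u-c["cx"])/c["fx"],(v-c["cy"])/c["fy"],1]);o=-R.T@t
    return o+d*(z-o[2])/d[2]
def crop(c,u,v,w,h,s,name):
    im=c["img"][max(0,v-h):v+h,max(0,u-w):u+w]; cv2.imwrite("pics/"+name,cv2.resize(im,None,fx=s,fy=s,interpolation=cv2.INTER_CUBIC))
E
python3 - <<'E'
from h import *
c=r.capture("top"); s=r.capture("scene")
a=[]
for cc,u,v in((c,191,240),(c,422,260),(c,260,205),(c,317,201)):
    im=cc["img"][v-35:v+35,u-35:u+35]; a.append(cv2.resize(im,(390,290) if 0 else (290,290),interpolation=cv2.INTER_CUBIC))
cv2.imwrite("pics/c1.png",np.vstack([np.hstack(a[:2]),np.hstack(a[2:])]))
a=[]
for cc,u,v in((s,417,270),(s,320,135),(s,350,237),(s,319,203)):
    im=cc["img"][v-35:v+35,u-35:u+35]; a.append(cv2.resize(im,(290,290),interpolation=cv2.INTER_CUBIC))
cv2.imwrite("pics/c2.png",np.vstack([np.hstack(a[:2]),np.hstack(a[2:])]))
for n,u,v,z in(("cup",191,240,.08),("key",422,260,.1),("pot",260,205,.087),("hub",317,201,.087)):print(n,p2w(c,u,v,z))
E
```

```text
cup [0.47389181 0.30826518 0.08      ]
key [ 0.41375437 -0.35697399  0.1       ]
pot [0.57584398 0.1100303  0.087     ]
hub [ 0.58782876 -0.05740977  0.087     ]
```

View pics/c1.png

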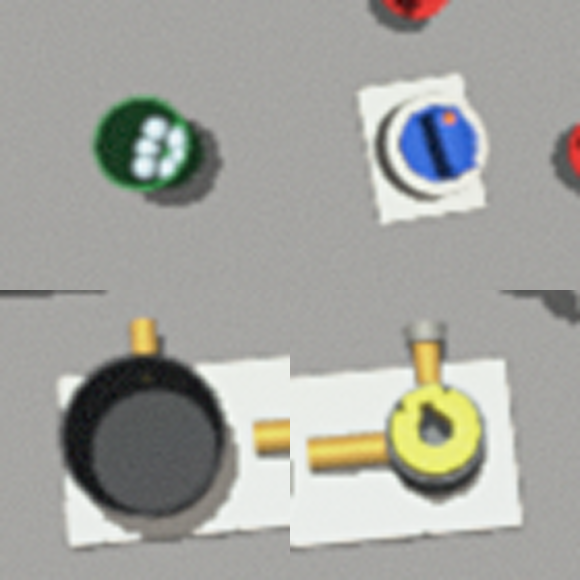

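View pics/c2.png

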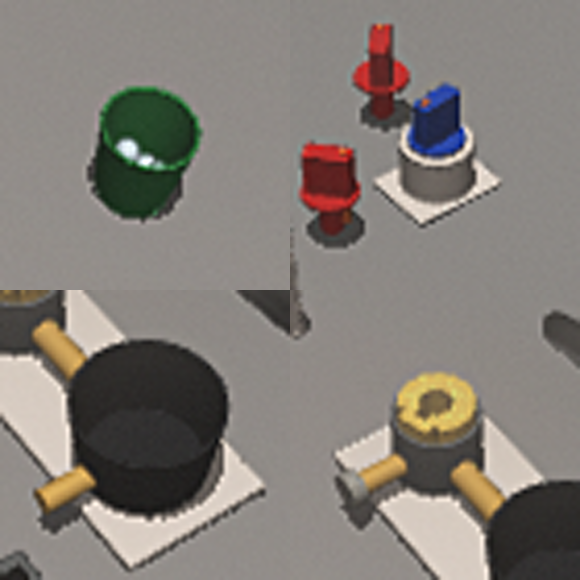

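```bash
cat > ov.py <<'E'
from h import *
c=r.capture("top"); s=r.capture("scene")
def circ(x,y,z,rad):
    a=np.linspace(0,2*np.pi,80); return np.c_[x+rad*np.cos(a),y+rad*np.sin(a),0*a+z]
def box(x,y,yaw,z,lx,ly):
    p=np.array([[1,1],[1,-1],[-1,-1],[-1,1],[1,1]])*[lx/2,ly/2]; R=np.array([[np.cos(yaw),-np.sin(yaw)],[np.sin(yaw),np.cos(yaw)]])
    return np.c_[p@R.T+[x,y],np.full(5,z)]
def show(curves,ctr,name,S=9,h=32):
    out=[]
    for cc in(c,s):
        u,v=np.round(w2p(cc,ctr)[0]).astype(int)
        im=cv2.resize(cc["img"][v-h:v+h,u-h:u+h],None,fx=S*.7,fy=S*.7,interpolation=cv2.INTER_CUBIC)
        for X,col in curves:
            p=(w2p(cc,X)-[u-h,v-h]+.5)*S*.7
            cv2.polylines(im,[np.round(p).astype(int)],False,col,1)
        out.append(im)
    return np.hstack(out)
E
cat > o1.py <<'E'
from ov import *
cu=(.474,.3083); po=np.array([.576,.110]); yaw=.071; va=po+.17*np.array([np.sin(yaw),-np.cos(yaw)]); k=(.4138,-.357); ky=-.3
print(va)
a=show([(circ(*cu,.08,.034),(0,0,255)),(circ(*cu,0,.026),(0,255,255))],[*cu,.04],"")
b=show([(circ(*po,.087,.056),(0,0,255)),(circ(*po,.017,.046),(0,255,255))],[*po,.05],"")
d=show([(circ(*va,.087,.031),(0,0,255)),(circ(*va,.075,.037),(255,255,0)),(circ(*va,.087,.0135),(0,0,255))],[*va,.08],"")
e=show([(box(*k,ky,.107,.046,.020),(0,255,255)),(circ(*k,.061,.028),(0,255,0)),(circ(*k,.055,.036),(0,0,255)),(box(*k,ky,0,.1,.08),(0,0,255))],[*k,.08],"")
f=lambda x:cv2.resize(x,(800,400))
cv2.imwrite("pics/o1a.png",np.vstack([a,b])[:,:]) if 0 else None
cv2.imwrite("pics/o1a.png",cv2.resize(np.vstack([a,b]),(600,600)));cv2.imwrite("pics/o1b.png",cv2.resize(np.vstack([d,e]),(600,600)))
E
python3 o1.py
```

```text
[ 0.58805986 -0.05957169]
```

View pics/o1a.png

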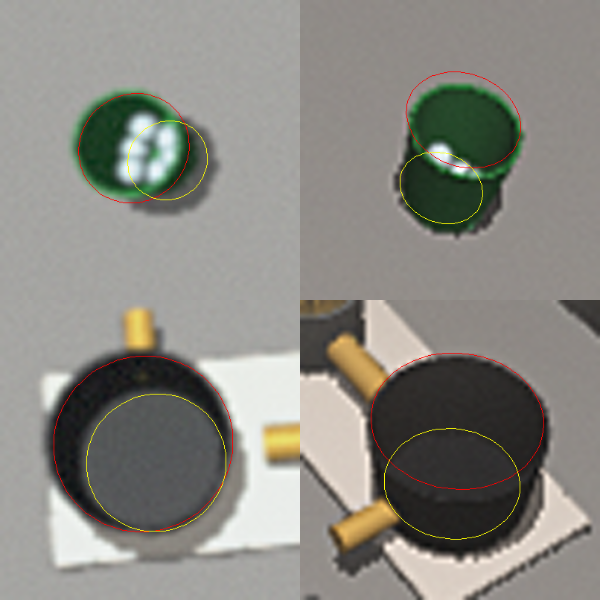

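View pics/o1b.png

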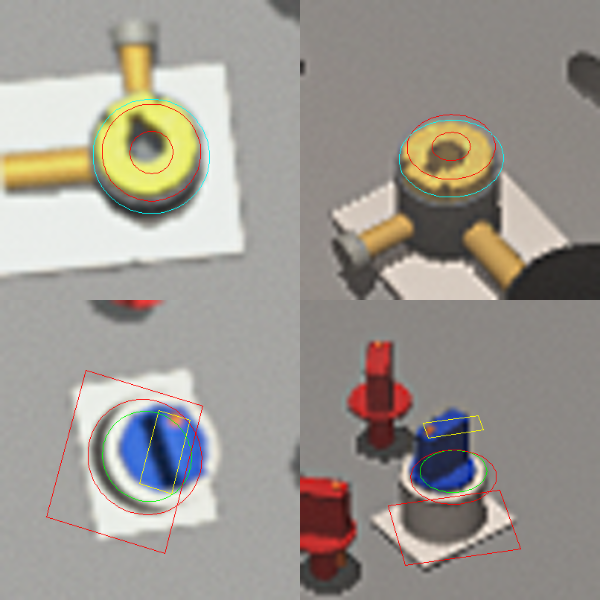

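```bash
cat > o2.py <<'E'
from ov import *
from scipy.optimize import least_squares
# cup segmentation: rim by ellipse of green mask hull
for cc,ctr,n in((c,(190,239),"top"),(s,(417,270),"scene")):
    print(n, "campos",-np.array(cc["R"]).T@cc["t"])
    hsv=cv2.cvtColor(cc["img"],cv2.COLOR_BGR2HSV)
    m=cv2.inRange(hsv,(45,80,20),(85,255,255)); lab,L,st,ce=cv2.connectedComponentsWithStats(m)
    for i in range(1,lab):
        if st[i,4]>50: print("green",st[i],ce[i])
    m=cv2.inRange(hsv,(20,120,120),(35,255,255)); lab,L,st,ce=cv2.connectedComponentsWithStats(m)
    for i in range(1,lab):
        if st[i,4]>30: print("yel",st[i],ce[i])
    m=cv2.inRange(hsv,(0,0,150),(40,50,255));lab,L,st,ce=cv2.connectedComponentsWithStats(m)
    for i in range(1,lab):
        if 500<st[i,4]<6000: print("white",st[i],ce[i])
    for z in(0,.08): print(n,"cupmodel z",z,w2p(cc,circ(.474,.3083,z,.034 if z else .026)).min(0),w2p(cc,circ(.474,.3083,z,.034 if z else .026)).max(0))
    print("base r", w2p(cc,[[0,0,0]]))
cv2.imwrite("pics/base.png",np.hstack([cv2.resize(c["img"][300:400,220:380],(400,250)),cv2.resize(s["img"][100:200,400:560],(400,250))]))
E
python3 o2.py
```

```text
top campos [ 0.34415048 -0.04868481  1.35043533]
green [179 228  26  23 284] [189.33450704 239.1056338 ]
yel [257 177   6   9  40] [259.075 180.825]
yel [307 179  21  31 276] [316.12318841 196.70652174]
yel [287 201  18   8 110] [295.55454545 204.32727273]
white [ 55 368  29  32 572] [ 72.00174825 385.62937063]
top cupmodel z 0 [189.69299257 234.19740273] [206.65942179 251.06351561]
top cupmodel z 0.08 [179.19932448 228.31887938] [202.77147171 251.71663738]
base r [[297.1651379  406.51653729]]
scene campos [1.00340617 0.71401768 1.03435524]
green [405 256  26  31 551] [416.51905626 270.40471869]
yel [310 188  19  15 158] [318.97468354 195.03797468]
white [ 437   11  121   63 3518] [501.66458215  39.15122229]
white [ 230   18   90   42 2090] [273.56985646  38.45263158]
white [ 550   64   90   77 3704] [604.05993521  96.04346652]
white [ 186  171  108  229 1009] [244.91080278 298.31417245]
scene cupmodel z 0 [403.72763061 269.87905047] [421.40365021 285.1407852 ]
scene cupmodel z 0.08 [405.10583771 252.77512457] [429.49378728 273.20571244]
base r [[461.91228871 162.97447942]]
```

View pics/base.png

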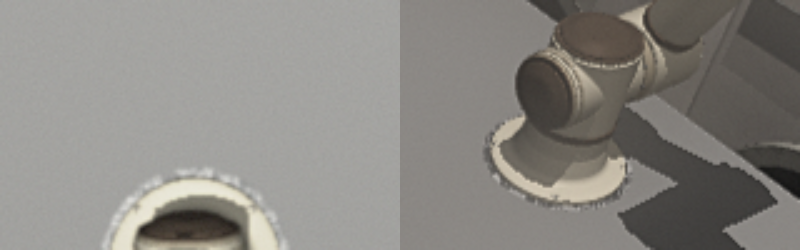

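```bash
python3 -m crank '[[-1,[0,0,0],[0,0,0.189]],[-1,[0,0,0],[0,0,0.189]],[-1,[0,0,0],[0,0,0.189]],[-1,[0,0,0],[0,0.189,0]],[-1,[0,0,0],[0,0.189,0]],[-1,[0,0,0],[0,0.189,0]]]'; python3 sj.py
```

```text
time_s: 1.65
tcp_pos: [0.356, 0.4178, 0.2239]
ee_rot: [[0.689, -0.643, 0.336], [-0.58, -0.766, -0.277], [0.435, -0.004, -0.9]]
wrist_force: [1.0, 0.2, -1.0]
gripper_width: 1.002
1.65 J [ 78.2345  17.1723 -19.7907  24.5914 -67.715  -40.6638] P [0.356  0.4178 0.2239]
[[ 0.6888 -0.6426  0.3356]
 [-0.5797 -0.7662 -0.2772]
 [ 0.4352 -0.0036 -0.9003]]
F [ 1.0408  0.2028 -1.0406] [ 0.5668  0.6846 -0.0236] 1.0021629451084462
```

```bash
cat > kin.py <<'E'
import numpy as np, json
from scipy.spatial.transform import Rotation as Ro
from scipy.optimize import least_squares
def e(ax,d): return Ro.from_euler(ax,d,degrees=True).as_matrix()
T0=np.array([[0,0,1],[0,-1,0],[1,0,0.]])  # tool at j6=0: z forward
def fk(p,q,s=(1,1)):
    a1,h,L1,L2,ee,d,t=p[:7]; 
    R=e('z',q[0]); P=R@[a1,0,h]
    R=R@e('y',q[1]); P=P+R@[0,0,L1]
    R=R@e('y',-q[2]); P=P+R@[0,0,ee]+R@[L2,0,0]
    R=R@e('x',s[0]*q[3])@e('y',-q[4]); P=P+R@[0,-d,0]
    R=R@e('x',s[1]*q[5]); P=P+R@[t,0,0]
    return P,R
def load():
    D=[([90.333,22.042,.453,0,-68.411,-14.817],[.156,.605,.223],[[.9682,-.2502,0],[-.2502,-.9682,0],[0,0,-1]])]
    for l in open("log.jsonl"):
        k=json.loads(l); D.append((k["joints"],k["tcp_pos"],k["ee_rot"]))
    return D
def fit():
    D=load(); best=None
    for s in [(a,b) for a in(1,-1) for b in(1,-1)]:
        # fixed tool rot from first sample
        F=[fk(np.zeros(7),q,s)[1].T@np.array(R) for q,_,R in D]
        M=Ro.from_matrix(F).mean(); er=max((Ro.from_matrix(f)*M.inv()).magnitude() for f in F)
        if best is None or er<best[0]: best=(er,s,M.as_matrix())
    er,s,M=best
    f=lambda p:np.concatenate([fk(p,q,s)[0]-P for q,P,_ in D]+[1e-4*(p-[0,.245,.54,.54,0,.16,.3])])
    o=least_squares(f,[0,.245,.54,.54,0,.16,.3]); return o.x,s,M,er,np.abs(f(o.x)[:-7]).max()
def ik(P,R,q0,m=None):
    p,s,M,_,_=m or fit()
    def f(q):
        a,b=fk(p,q,s); return np.r_[(a-P)*10,Ro.from_matrix(b@M@R.T).as_rotvec()]
    lo=np.array([-179,-69,-61,-181,-171,-177]);hi=np.array([179,118,80.6,117.6,-9.2,177])
    o=least_squares(f,np.clip(q0,lo+.1,hi-.1),bounds=(lo,hi),x_scale=50); return o.x,np.abs(o.fun).max()
if __name__=="__main__":
    np.set_printoptions(precision=4,suppress=True); print(fit())
E
python3 kin.py
```

```text
(array([-0.0006,  0.1621,  0.5633,  0.4225,  0.0009,  0.1597,  0.3068]), (-1, -1), array([[-0.,  0.,  1.],
       [-1.,  0., -0.],
       [-0., -1.,  0.]]), 6.124895542977494e-05, np.float64(0.0001815087384958447))
```

```bash
cat > plan1.py <<'E'
from kin import *
np.set_printoptions(precision=3,suppress=True)
m=fit()
def Rt(psi,p,roll=0):
    a,b=np.radians(psi),np.radians(p)
    z=np.array([np.cos(b)*np.cos(a),np.cos(b)*np.sin(a),-np.sin(b)]); y=np.array([np.sin(a),-np.cos(a),0]); x=np.cross(y,z)
    return np.c_[x,y,z]@e('z',roll)
if __name__=="__main__":
  q0=load()[-1][0]
  cup=np.array([.474,.308]); pot=np.array([.576,.110])
  for psi in(-60,-40,-20):
   for p in(20,30):
    q=q0
    for nm,G,pp,ro in(("pre",np.r_[cup,.15],p,0),("grasp",np.r_[cup,.05],p,0),("lift",np.r_[cup,.2],p,0),("pot",np.r_[pot,.2],p,0),("potflat",np.r_[pot,.2],5,0),("roll+",np.r_[pot,.2],5,130),("roll-",np.r_[pot,.2],5,-130)):
        R=Rt(psi,pp,ro); 
        q2,er=ik(G+.0187*R[:,2],R,q,m); print(psi,p,nm,q2,round(er,4))
        if er<.01 and nm[:4]!="roll": q=q2
E
python3 plan1.py
```

```text
-60 20 pre [ 67.547  39.821 -28.098  48.497 -84.165 -72.564] 0.0
-60 20 grasp [ 67.268  48.499 -29.272  49.952 -77.659 -80.062] 0.0
-60 20 lift [ 67.611  35.89  -26.707  48.158 -87.725 -68.598] 0.0
-60 20 pot [ 43.331  29.75  -41.785  71.056 -75.18  -71.408] 0.0
-60 20 potflat [ 43.691  36.531 -43.611  75.671 -87.392 -80.413] 0.0
-60 20 roll+ [  44.35    33.207  -33.658   61.637  -81.977 -177.   ] 0.4331
-60 20 roll- [ 43.691  36.531 -43.611  75.671 -87.392  49.587] 0.0
-60 30 pre [ 66.571  35.62  -27.685  45.411 -77.591 -68.318] 0.0
-60 30 grasp [ 66.054  43.92  -30.258  48.168 -69.995 -76.432] 0.0
-60 30 lift [ 66.729  31.948 -25.618  44.542 -81.707 -64.252] 0.0
-60 30 pot [ 42.563  25.895 -39.826  65.946 -67.77  -64.304] 0.0
-60 30 potflat [ 43.691  36.531 -43.611  75.671 -87.392 -80.413] 0.0
-60 30 roll+ [  44.35    33.207  -33.658   61.637  -81.977 -177.   ] 0.4331
-60 30 roll- [ 43.691  36.531 -43.611  75.671 -87.392  49.587] 0.0
-40 20 pre [ 66.919  33.783 -44.155  69.345 -73.9   -77.988] 0.0
-40 20 grasp [ 65.593  43.758 -45.484  74.143 -70.205 -89.222] 0.0
-40 20 lift [ 67.4
[... 1067 characters left out ...]
20 20 potflat [ 29.356  30.235 -59.602 117.6   -84.697 -88.687] 0.2256
-20 20 roll+ [  28.067   16.883  -54.355  108.5    -54.747 -177.   ] 0.5199
-20 20 roll- [ 29.356  30.236 -59.602 117.6   -84.697  41.312] 0.2256
-20 30 pre [ 56.077  23.471 -55.625  97.458 -57.968 -77.49 ] 0.0
-20 30 grasp [ 52.11   35.166 -57.262 109.199 -60.772 -92.646] 0.0
-20 30 lift [ 58.378  18.436 -53.615  90.802 -58.033 -69.154] 0.0
-20 30 pot [ 21.781  14.624 -55.462 117.6   -45.778 -65.104] 0.0932
-20 30 potflat [ 29.356  30.235 -59.602 117.6   -84.697 -88.687] 0.2256
-20 30 roll+ [  28.067   16.883  -54.355  108.5    -54.747 -177.   ] 0.5199
-20 30 roll- [ 29.356  30.236 -59.602 117.6   -84.697  41.312] 0.2256
```

```bash
cat > mv.py <<'E'
from plan1 import *
from station import r
def goto(G,R,off=.0187,R1=None):
    "prints turn (units) and shift in target tool axes (units)"
    q=r.sense(); Rc=np.array(q["ee_rot"]); Pc=np.array(q["tcp_pos"])
    rv=np.degrees(Ro.from_matrix(Rc.T@R).as_rotvec()); T=np.array(G)+off*R[:,2]
    print("turn units",rv/45,"deg",np.linalg.norm(rv),"| shift in target axes",(R.T@(T-Pc))*10,"world",T-Pc,"| in current axes",(Rc.T@(T-Pc))*10)
    j,er=ik(T,R,q["joints"]); print(" ik",j,round(er,4))
E
python3 - <<'E'
from mv import *
R=Rt(-60,25); C=np.array([.474,.308,.05])
goto(C-.13*R[:,2],R)
E
```

```text
turn units [-0.326  0.863  0.315] deg 43.86741949287764 | shift in target axes [-0.925 -0.473  1.019] world [ 0.068 -0.022 -0.127] | in current axes [ 0.043 -0.258  1.431]
 ik [ 76.154  45.643 -17.123  39.026 -85.604 -71.459] 0.0
```

```bash
python3 -m crank '[[-1,[0,0,0],[-0.054,0.144,0.053]],[-1,[0,0,0],[-0.054,0.144,0.053]],[-1,[0,0,0],[-0.054,0.144,0.053]],[-1,[0,0,0],[-0.054,0.144,0.053]],[-1,[0,0,0],[-0.055,0.144,0.052]],[-1,[0,0,0],[-0.055,0.143,0.052]],[-1,[0,0,0],[0,0,0]]]'; python3 sj.py; python3 kin.py;  python3 - <<'E'
from mv import *
R=Rt(-60,25); C=np.array([.474,.308,.05])
goto(C-.13*R[:,2],R)
E
```

```text
time_s: 2.35
tcp_pos: [0.3554, 0.4179, 0.2188]
ee_rot: [[0.217, -0.866, 0.449], [-0.36, -0.499, -0.788], [0.907, 0.009, -0.421]]
wrist_force: [0.0, -2.1, -0.5]
gripper_width: 1.0
2.35 J [ 82.8025  37.0729 -12.4277  33.4369 -98.6995 -66.1937] P [0.3554 0.4179 0.2188]
[[ 0.2171 -0.8665  0.4495]
 [-0.3605 -0.4991 -0.788 ]
 [ 0.9072  0.0091 -0.4207]]
F [ 0.0077 -2.0575 -0.4509] [ 1.7058  0.9295 -0.0315] 0.9999273227052621
(array([-0.0006,  0.1604,  0.5645,  0.422 ,  0.0012,  0.1597,  0.3067]), (-1, -1), array([[-0.,  0.,  1.],
       [-1.,  0., -0.],
       [-0., -1.,  0.]]), 6.890507485982424e-05, np.float64(0.00020353934764508197))
turn units [ 0.006 -0.003  0.01 ] deg 0.53737244887382 | shift in target axes [-0.877 -0.478  1.   ] world [ 0.068 -0.022 -0.122] | in current axes [-0.876 -0.489  0.996]
 ik [ 76.149  45.566 -17.26   39.033 -85.556 -71.496] 0.0
```

```bash
python3 -m crank '[[-1,[-0.29,-0.16,0.33],[0.006,-0.003,0.01]],[-1,[-0.29,-0.16,0.33],[0,0,0]],[-1,[-0.29,-0.16,0.33],[0,0,0]],[-1,[0,0,0],[0,0,0]]]'; python3 sj.py;  python3 - <<'E'
from mv import *
from h import *
R=Rt(-60,25); C=np.array([.474,.308,.05])
goto(C,R)
cv2.imwrite("pics/w2.png",r.capture("wrist")["img"]); c=r.capture("scene"); crop(c,440,250,100,75,4,"s2.png")
c=r.capture("wrist"); print(w2p(c,[[.474,.308,.08],[.474,.308,.0]]))
E
```

```text
time_s: 2.75
tcp_pos: [0.4244, 0.392, 0.0979]
ee_rot: [[0.213, -0.868, 0.448], [-0.368, -0.496, -0.786], [0.905, 0.003, -0.425]]
wrist_force: [-0.4, -0.4, 0.2]
gripper_width: 0.999
2.75 J [ 75.9108  45.3587 -17.4631  38.9083 -85.4333 -71.3606] P [0.4244 0.392  0.0979]
[[ 0.2129 -0.8682  0.4481]
 [-0.368  -0.4961 -0.7864]
 [ 0.9051  0.0025 -0.4251]]
F [-0.4267 -0.4178  0.1854] [ 1.6592  0.9197 -0.1386] 0.9992297789269939
turn units [0.007 0.004 0.001] deg 0.3346429160532377 | shift in target axes [-0.021 -0.009  1.274] world [ 0.058 -0.099 -0.056] | in current axes [-0.018 -0.016  1.274]
 ik [ 66.707  46.123 -29.94   49.183 -73.757 -78.397] 0.0
[[320.192 169.624]
 [320.451 235.829]]
```

View pics/w2.png

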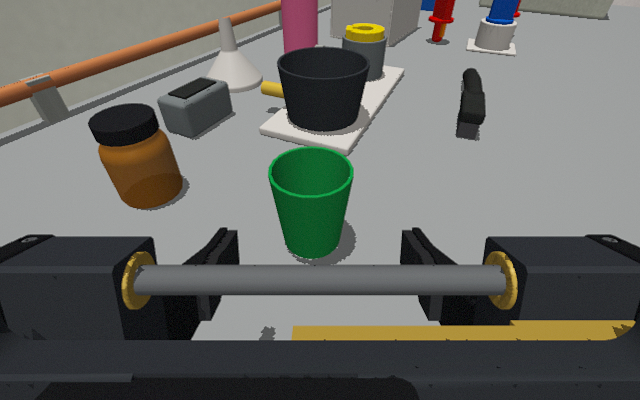

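View pics/s2.png

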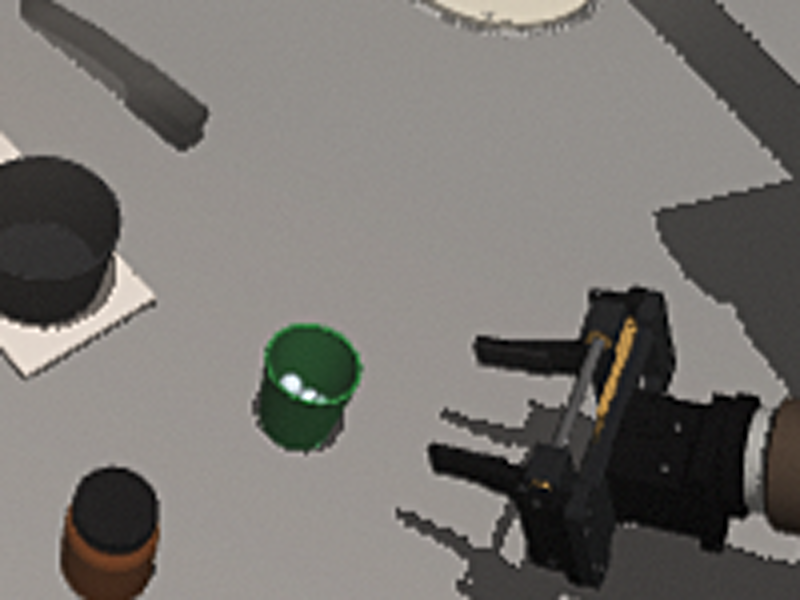

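Run:
```python
from h import *
c=r.capture("wrist"); np.set_printoptions(precision=4,suppress=True)
hsv=cv2.cvtColor(c["img"],cv2.COLOR_BGR2HSV); m=cv2.inRange(hsv,(50,100,40),(80,255,255)); n,L,st,ce=cv2.connectedComponentsWithStats(m); i=1+st[1:,4].argmax(); print(st[i],ce[i])
from scipy.optimize import least_squares
a=np.linspace(0,6.283,100)
def sil(p):
    X=np.vstack([np.c_[p[0]+q*np.cos(a),p[1]+q*np.sin(a),0*a+z] for q,z in((.034,.08),(.026,0))])
    u=w2p(c,X); return np.r_[u.min(0),u.max(0)]
b=np.r_[st[i,0],st[i,1],st[i,0]+st[i,2],st[i,1]+st[i,3]]-.5
o=least_squares(lambda p:sil(p)-b,[.474,.308]); print(o.x,o.fun)
```

```text
[ 273  148   83  110 6905] [314.4081 198.1314]
[0.4783 0.3115] [-0.5904 -0.3743  0.5872  0.1037]
```

Run:
```python
from mv import *
R=Rt(-60,25); goto([.4778,.3112,.05],R)
```

```text
turn units [-0.006  0.012 -0.008] deg 0.6966614543934642 | shift in target axes [-0.056 -0.039  1.337] world [ 0.063 -0.101 -0.062] | in current axes [-0.044 -0.032  1.338]
 ik [ 66.484  46.373 -29.243  49.29  -74.008 -78.007] 0.0
```

```bash
python3 -m crank '[[-1,[-0.02,-0.035,0.35],[-0.006,0.012,-0.008]],[-1,[-0.02,0,0.35],[0,0,0]],[-1,[0,0,0.35],[0,0,0]],[-1,[0,0,0.28],[0,0,0]],[-1,[0,0,0],[0,0,0]]]'; python3 sj.py;  python3 - <<'E'
from mv import *
R=Rt(-60,25); goto([.4778,.3112,.05],R)
from h import *
cv2.imwrite("pics/w3.png",r.capture("wrist")["img"])
E
```

```text
time_s: 3.45
tcp_pos: [0.4859, 0.2921, 0.0429]
ee_rot: [[0.211, -0.868, 0.449], [-0.363, -0.496, -0.789], [0.908, 0.004, -0.42]]
wrist_force: [0.4, -0.8, -0.5]
gripper_width: 0.999
3.45 J [ 66.3018  46.299  -29.5381  49.2108 -74.0908 -77.9934] P [0.4859 0.2921 0.0429]
[[ 0.2109 -0.8684  0.4488]
 [-0.3626 -0.4959 -0.789 ]
 [ 0.9077  0.0037 -0.4195]]
F [ 0.4377 -0.8324 -0.5044] [1.6614 0.8719 0.0352] 0.9989266686689783
turn units [ 0.007 -0.004  0.002] deg 0.3936409014385904 | shift in target axes [-0.023 -0.025 -0.029] world [ 0.     0.004 -0.001] | in current axes [-0.023 -0.025 -0.03 ]
 ik [ 66.48   46.39  -29.238  49.297 -74.    -78.016] 0.0
```

View pics/w3.png

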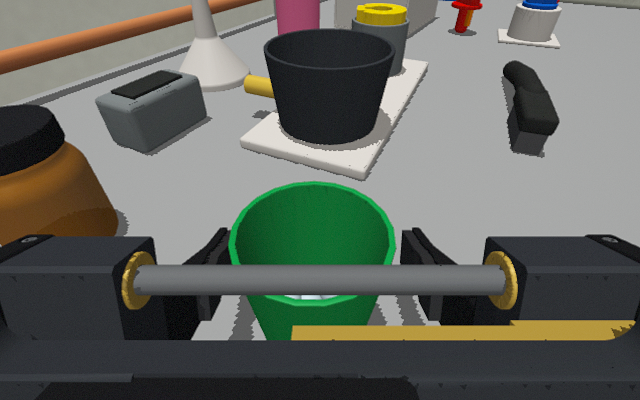

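The cup rim spans columns 230–395, between fingertips at 228 and 402, so I'll close on it.

```bash
python3 -m crank '[[-1,[-0.01,-0.02,-0.02],[0,0,0]],[1,[0,0,0],[0,0,0]],[1,[0,0,0],[0,0,0]],[1,[0,0,0],[0,0,0]],[1,[0,0,0],[0,0,0]],[1,[0,0,0],[0,0,0]]]'; python3 sj.py
```

```text
time_s: 4.1
tcp_pos: [0.4863, 0.2979, 0.042]
ee_rot: [[0.211, -0.867, 0.452], [-0.362, -0.499, -0.787], [0.908, 0.003, -0.419]]
wrist_force: [-1.8, -0.4, 1.2]
gripper_width: 0.702
4.1 J [ 66.5565  46.6151 -28.8803  49.101  -74.3356 -77.7786] P [0.4863 0.2979 0.042 ]
[[ 0.2115 -0.8667  0.4518]
 [-0.3621 -0.4988 -0.7874]
 [ 0.9078  0.0029 -0.4193]]
F [-1.7783 -0.4281  1.2276] [ 1.5764  1.007  -0.3086] 0.7021432077486564
```

```bash
python3 -m crank '[[1,[0.2,0,-0.09],[0,0,0]],[1,[0.42,0,-0.195],[0,0,0]],[1,[0.42,0,-0.195],[0,0,0]],[1,[0.3,0,-0.14],[0,0,0]],[1,[0,0,0],[0,0,0]]]'; python3 sj.py
python3 - <<'E'
from mv import *
from h import *
h=np.array([.866,.5,0]); 
goto(np.r_[.576,.110,.20]-.035*h,Rt(-60,10))
cv2.imwrite("pics/w4.png",r.capture("wrist")["img"]); c=r.capture("scene"); crop(c,420,230,100,75,4,"s4.png")
E
```

```text
time_s: 4.6
tcp_pos: [0.4875, 0.2994, 0.1933]
ee_rot: [[0.208, -0.867, 0.454], [-0.37, -0.499, -0.784], [0.906, -0.005, -0.424]]
wrist_force: [-0.6, 0.2, -1.1]
gripper_width: 0.699
4.6 J [ 66.9847  34.2887 -25.1235  46.6157 -84.9374 -66.1931] P [0.4875 0.2994 0.1933]
[[ 0.208  -0.8666  0.4536]
 [-0.3697 -0.499  -0.7838]
 [ 0.9056 -0.0047 -0.4241]]
F [-0.5705  0.2149 -1.0905] [1.9751 1.0592 0.0199] 0.698877149262071
turn units [-0.     0.335 -0.006] deg 15.098309028759607 | shift in target axes [0.427 0.53  2.226] world [ 0.067 -0.223  0.003] | in current axes [0.995 0.527 2.038]
 ik [ 44.79   32.141 -47.88   73.741 -82.677 -80.274] 0.0
```

View pics/s4.png

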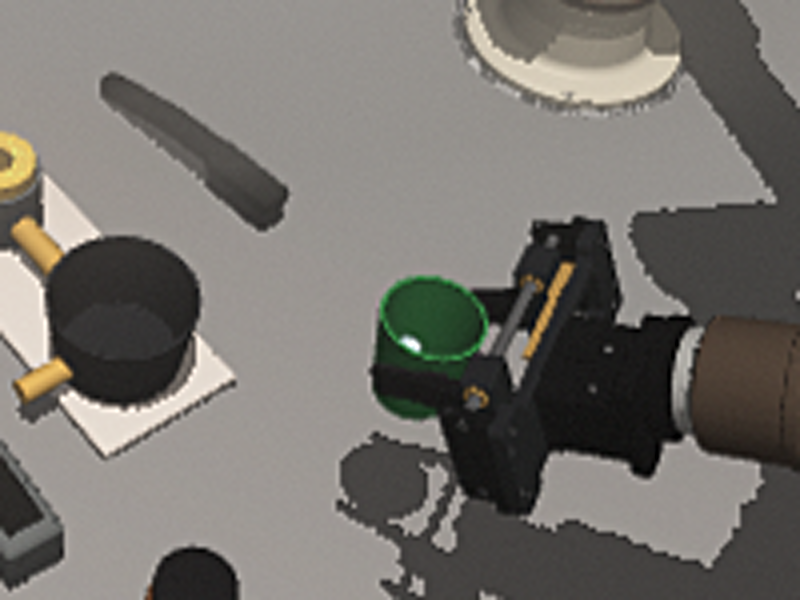

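View pics/w4.png

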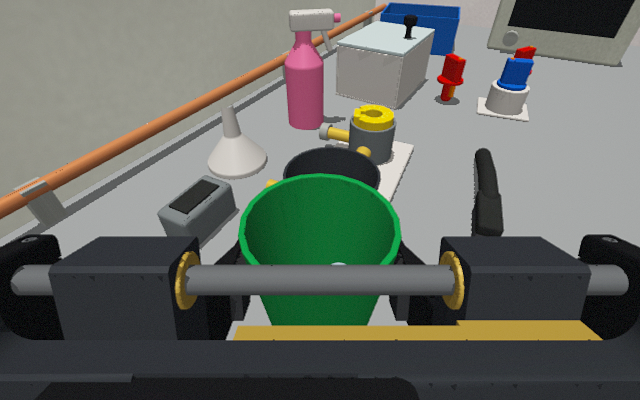

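```bash
python3 -m crank '[[1,[0,0,0],[0,0.167,0]],[1,[0,0,0],[0,0.167,0]],[1,[0.05,0.06,0.25],[0,0,0]],[1,[0.085,0.106,0.445],[0,0,0]],[1,[0.085,0.106,0.445],[0,0,0]],[1,[0.085,0.106,0.445],[0,0,0]],[1,[0.085,0.106,0.445],[0,0,0]],[1,[0.04,0.05,0.2],[0,0,0]]]'; python3 sj.py
python3 - <<'E'
from mv import *
h=np.array([.866,.5,0]); 
goto(np.r_[.577,.111,.195]-.035*h,Rt(-60,10))
from h import *
c=r.capture("scene"); crop(c,370,220,100,75,4,"s5.png")
E
```

```text
time_s: 5.5
tcp_pos: [0.5524, 0.0697, 0.1921]
ee_rot: [[0.092, -0.869, 0.486], [-0.143, -0.495, -0.857], [0.985, 0.009, -0.17]]
wrist_force: [-0.4, 0.7, -1.4]
gripper_width: 0.697
5.5 J [ 44.3486  32.5158 -48.5381  73.9026 -82.617  -80.734 ] P [0.5524 0.0697 0.1921]
[[ 0.092  -0.8691  0.4861]
 [-0.1429 -0.4946 -0.8573]
 [ 0.9855  0.0094 -0.1697]]
F [-0.4449  0.6596 -1.3669] [2.0234 1.1732 0.0312] 0.6968661606297624
turn units [ 0.01  -0.005  0.01 ] deg 0.6825420896098321 | shift in target axes [-0.013 -0.069 -0.049] world [ 0.003  0.008 -0.   ] | in current axes [-0.012 -0.069 -0.05 ]
 ik [ 44.763  32.728 -47.801  73.831 -82.531 -80.765] 0.0
```

View pics/s5.png

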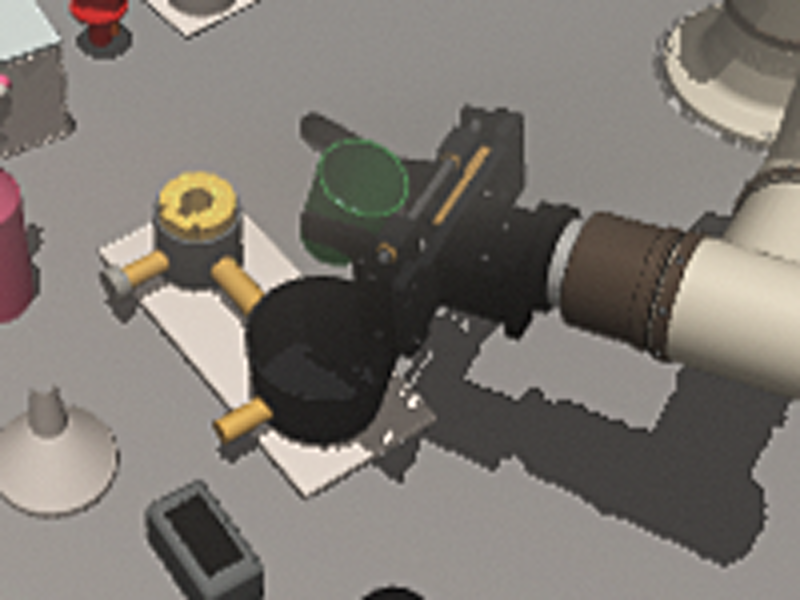

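Run:
```python
from mv import *
pot=np.array([.577,.111,.087]); h=np.array([.866,.5,0]); t=np.array([.5,-.866,0])
G=np.r_[.577,.111,.195]-.035*h
R0=Rt(-60,10); up=R0.T@np.array([0,0,1.])
for ph in(80,90,100,110,120,135):
    R=Rt(-60,10,-ph); a=R@up; d=np.array([0,0,-1])-a*(-a[2]); d/=np.linalg.norm(d)
    lip=G+.03*a+.030*d-pot; print(ph,"tilt",np.degrees(np.arccos(a[2])),"axis h,t,z",a@h,a@t,a[2],"lip h,t,z mm",1e3*lip@h,1e3*lip@t,1e3*lip[2])
```

```text
80 tilt 78.54690041469908 axis h,t,z 0.9698267684225285 -0.14129905650833352 0.19856573402377845 lip h,t,z mm -0.009050089703355635 -5.097787325616817 84.5543448533251
90 tilt 88.27205892764948 axis h,t,z 0.9847882590753666 -0.17099380046414148 0.03015368960704602 lip h,t,z mm -4.5635569661157485 -5.284567203723449 78.91825246479964
100 tilt 97.94707725996898 axis h,t,z 0.9698275228028274 -0.20068892449721265 -0.13825835480968676 lip h,t,z mm -9.965243946626368 -5.180188320433295 74.14036344126792
110 tilt 107.55092089721444 axis h,t,z 0.9253991340060546 -0.22948215729025973 -0.30155328447742336 lip h,t,z mm -16.016936313115707 -4.707072704364424 70.34992169557258
120 tilt 117.050102221629 axis h,t,z 0.8528530267967882 -0.25649863103494525 -0.45476946558943115 lip h,t,z mm -22.477573175184595 -3.765701977949255 67.63864026738884
135 tilt 130.96752922461016 axis h,t,z 0.696352628176585 -0.29191718523513077 -0.6556312131805654 lip h,t,z mm -32.24700900850341 -1.153432609069478 65.67862574299646
```

```bash
python3 -m crank '[[1,[-0.15,-0.07,-0.03],[0.01,-0.005,0.01]],[1,[0,0,0],[0,0,-0.18]],[1,[0,0,0],[0,0,-0.18]],[1,[0,0,0],[0,0,-0.18]],[1,[0,0,0],[0,0,-0.18]],[1,[0,0,0],[0,0,-0.18]],[1,[0,0,0],[0,0,-0.18]],[1,[0,0,0],[0,0,-0.18]]]'; python3 sj.py
python3 - <<'E'
from mv import *
h=np.array([.866,.5,0]); 
goto(np.r_[.577,.111,.18]-.035*h,Rt(-60,10,-56.7))
E
```

```text
time_s: 6.35
tcp_pos: [0.5572, 0.0846, 0.1777]
ee_rot: [[0.77, -0.398, 0.499], [0.342, -0.403, -0.849], [0.539, 0.824, -0.174]]
wrist_force: [-0.7, -0.2, -0.2]
gripper_width: 0.7
6.35 J [ 45.2142  34.2977 -47.6638  74.0194 -82.0946 -25.3505] P [0.5572 0.0846 0.1777]
[[ 0.7697 -0.398   0.4992]
 [ 0.3419 -0.4033 -0.8488]
 [ 0.5391  0.824  -0.1743]]
F [-0.6981 -0.1995 -0.2149] [2.0188 1.1485 0.0166] 0.7001388596625769
turn units [-0.006 -0.008  0.004] deg 0.489439131366818 | shift in target axes [-0.038  0.026  0.056] world [-0.001 -0.007 -0.001] | in current axes [-0.039  0.026  0.055]
 ik [ 44.664  34.237 -48.12   74.167 -82.013 -25.834] 0.0
```

```bash
python3 -m crank '[[1,[-0.02,0.01,0.05],[0,0,-0.18]],[1,[0,0,0],[0,0,-0.18]],[1,[0,0,0],[0,0,-0.14]],[1,[0,0,0],[0,0,-0.1]],[1,[0,0,0],[0,0,-0.1]],[1,[0,0,0],[0,0,-0.1]],[1,[0,0,0],[0,0,-0.1]],[1,[0,0,0],[0,0,-0.1]]]'; python3 sj.py
python3 - <<'E'
from h import *
c=r.capture("scene"); crop(c,370,220,100,75,4,"s6.png")
c=r.capture("top"); crop(c,270,205,80,60,5,"t6.png")
E
```

```text
time_s: 7.15
tcp_pos: [0.5577, 0.0793, 0.1765]
ee_rot: [[0.826, 0.261, 0.499], [0.527, -0.045, -0.849], [-0.199, 0.964, -0.174]]
wrist_force: [-0.7, -0.3, -0.9]
gripper_width: 0.7
7.15 J [ 44.5543  34.2372 -48.1449  74.7199 -81.8935  19.116 ] P [0.5577 0.0793 0.1765]
[[ 0.8264  0.2607  0.4991]
 [ 0.5267 -0.0448 -0.8488]
 [-0.1989  0.9644 -0.1744]]
F [-0.6978 -0.2794 -0.8857] [ 1.9836  1.1265 -0.0196] 0.699629317387609
```

View pics/s6.png

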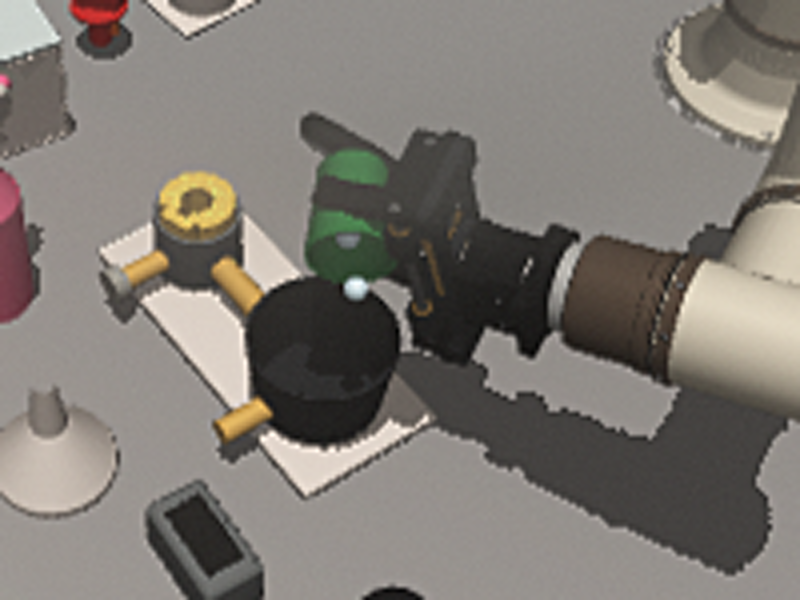

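View pics/t6.png

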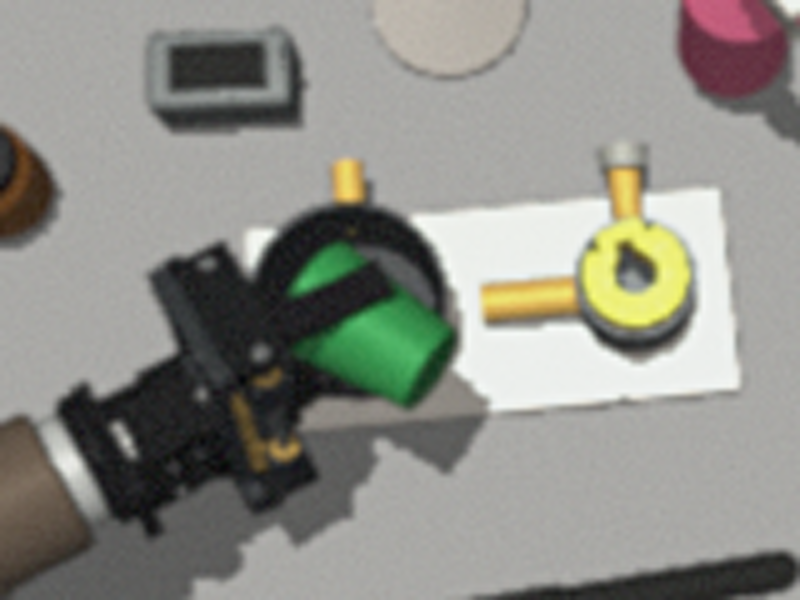

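```bash
python3 -m crank '[[1,[0,0,0],[0,0,-0.05]],[1,[0,0,0],[0,0,-0.05]],[1,[0,0,0],[0,0,-0.1]],[1,[0,0,0],[0,0,-0.1]],[1,[0,0,0],[0,0,-0.1]],[1,[0,0,0],[0,0,-0.1]],[1,[0,0,0],[0,0,-0.05]],[1,[0,0,0],[0,0,0]]]'; python3 sj.py
python3 - <<'E'
from h import *
c=r.capture("scene"); crop(c,370,220,100,75,4,"s7.png")
E
```

```text
time_s: 8.05
tcp_pos: [0.5576, 0.0784, 0.1777]
ee_rot: [[0.645, 0.579, 0.498], [0.497, 0.177, -0.849], [-0.58, 0.796, -0.174]]
wrist_force: [0.1, 0.5, -0.4]
gripper_width: 0.698
8.05 J [ 44.4894  34.1223 -48.1644  74.7235 -81.9593  43.6218] P [0.5576 0.0784 0.1777]
[[ 0.6455  0.5788  0.4983]
 [ 0.4972  0.1769 -0.8494]
 [-0.5798  0.796  -0.1736]]
F [ 0.0759  0.4945 -0.448 ] [1.9034 1.0351 0.0172] 0.6982649872888471
```

View pics/s7.png

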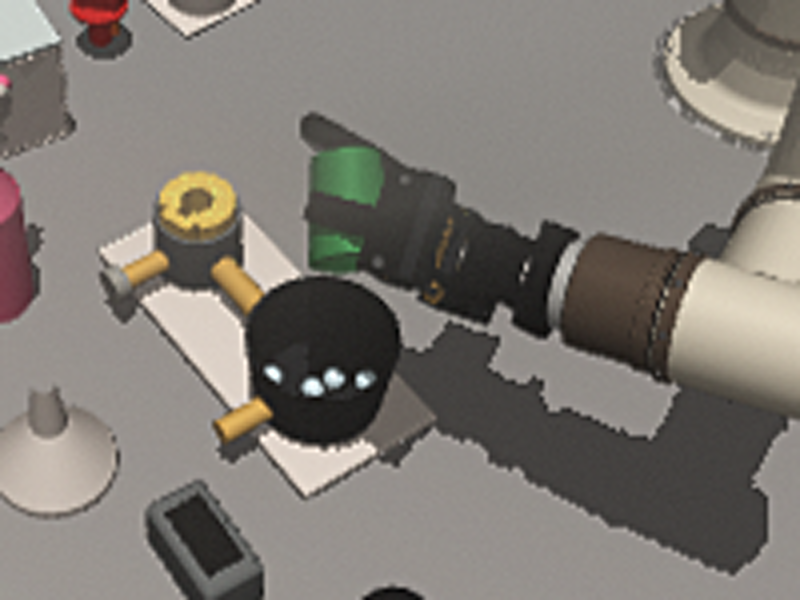

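```bash
python3 -m crank '[[1,[0,0,0],[0,0,-0.1]],[1,[0,0,0],[0,0,-0.1]],[1,[0,0,0],[0,0,0.06]],[1,[0,0,0],[0,0,-0.06]],[1,[0,0,0],[0,0,0]]]'
python3 - <<'E'
from h import *
c=r.capture("scene"); crop(c,370,220,100,75,4,"s8.png")
c=r.capture("top"); crop(c,270,205,80,60,5,"t8.png")
E
```

```text
time_s: 8.6
tcp_pos: [0.5576, 0.0779, 0.1783]
ee_rot: [[0.548, 0.673, 0.498], [0.463, 0.252, -0.85], [-0.697, 0.696, -0.174]]
wrist_force: [0.7, 0.8, -1.1]
gripper_width: 0.7
```

View pics/s8.png

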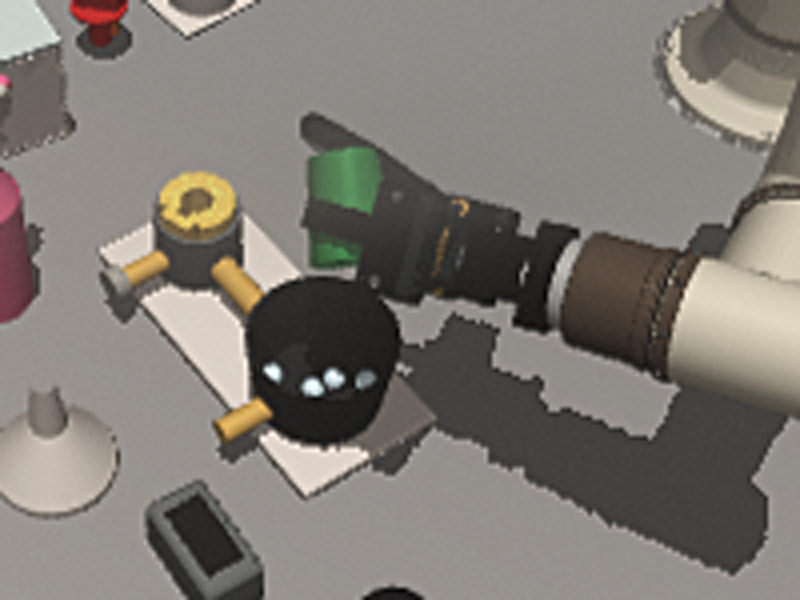

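View pics/t8.png

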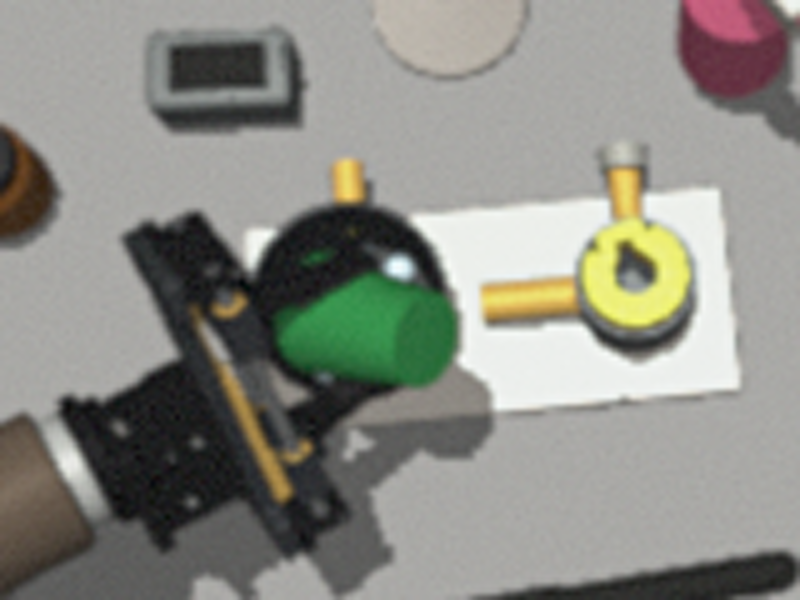

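```bash
python3 -m crank '[[1,[0,0,0],[0,0,0.189]],[1,[0,0,0],[0,0,0.189]],[1,[0,0,0],[0,0,0.189]],[1,[0,0,0],[0,0,0.189]],[1,[0,0,0],[0,0,0.189]],[1,[0,0,0],[0,0,0.189]],[1,[0,0,0],[0,0,0.189]],[1,[0,0,0],[0,0,0.189]]]'
python3 - <<'E'
from mv import *
goto([.4778,.3112,.15],Rt(-60,25))
E
```

```text
time_s: 9.5
tcp_pos: [0.5576, 0.0775, 0.1786]
ee_rot: [[0.827, -0.262, 0.497], [0.404, -0.338, -0.85], [0.391, 0.904, -0.174]]
wrist_force: [0.5, -0.5, -0.0]
gripper_width: 0.701
turn units [ 0.187 -0.299  1.474] deg 68.20456162082549 | shift in target axes [-1.283 -0.478 -1.887] world [-0.071  0.219 -0.037] | in current axes [ 0.153 -0.884 -2.152]
 ik [ 66.867  37.98  -27.339  47.237 -80.97  -70.229] 0.0
```

```bash
python3 -m crank '[[1,[0,0,-0.1],[0,0,0.184]],[1,[0,0,-0.25],[0,0,0.184]],[1,[0,0,-0.25],[0,0,0.184]],[1,[0,0,-0.25],[0,0,0.184]],[1,[0,0,-0.25],[0,0,0.184]],[1,[0,0,-0.25],[0,0,0.184]],[1,[0,0,-0.25],[0,0,0.184]],[1,[0,0,-0.25],[0,0,0.184]]]'
python3 - <<'E'
from mv import *
from h import *
goto([.4778,.3112,.12],Rt(-60,25))
c=r.capture("top"); crop(c,240,210,80,60,5,"t9.png")
cv2.imwrite("pics/w9.png",r.capture("wrist")["img"])
E
```

```text
time_s: 10.3
tcp_pos: [0.4648, 0.2356, 0.2109]
ee_rot: [[0.094, -0.862, 0.497], [-0.146, -0.506, -0.85], [0.985, 0.007, -0.174]]
wrist_force: [0.6, -0.8, -0.2]
gripper_width: 0.699
turn units [-0.006 -0.333  0.011] deg 15.014590119088929 | shift in target axes [-1.073 -0.49   0.037] world [ 0.021  0.061 -0.099] | in current axes [-1.042 -0.5   -0.239]
 ik [ 66.773  40.394 -28.134  47.742 -78.774 -72.606] 0.0
```

View pics/t9.png

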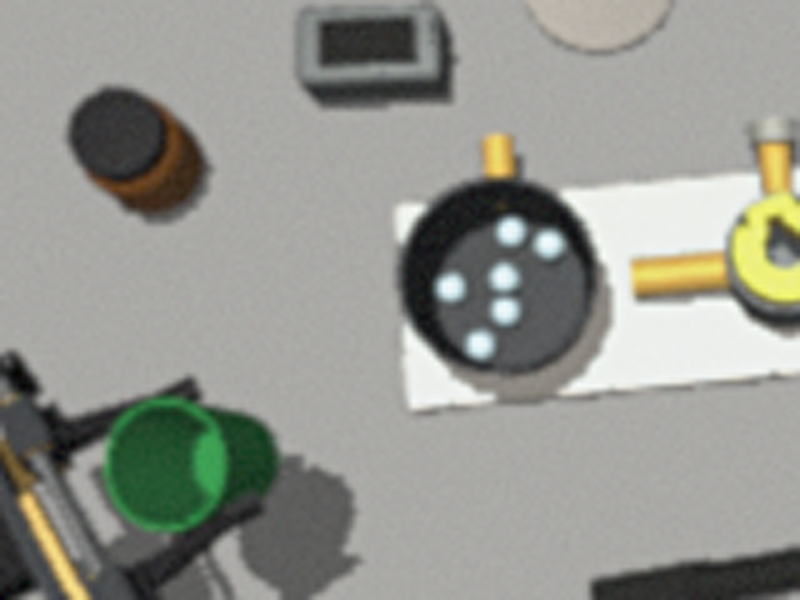

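View pics/w9.png

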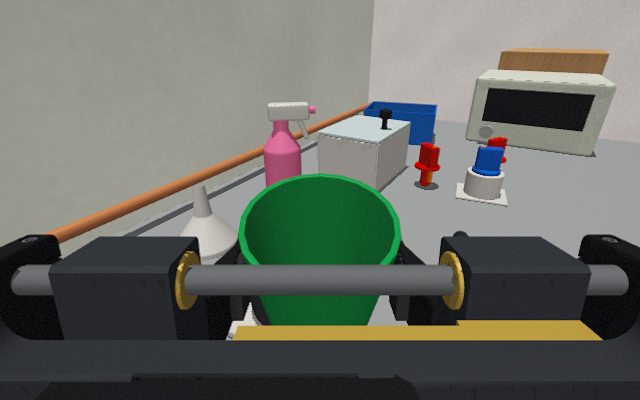

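All six beads are in the pot, around crop (500,285), and the cup is empty. Next I'll put the cup back.

```bash
python3 -m crank '[[1,[0,0,0],[0,-0.167,0.005]],[1,[0,0,0],[0,-0.167,0.005]],[1,[-0.35,-0.17,0],[0,0,0]],[1,[-0.35,-0.17,0.02],[0,0,0]],[1,[-0.35,-0.16,0.02],[0,0,0]],[1,[0,0,0],[0,0,0]]]'
python3 - <<'E'
from mv import *
q=r.sense(); R=Rt(-60,25); 
# original grasp tcp (.4863,.2979,.042)
goto(np.array([.4863,.2979,.045])-.0187*R[:,2],R); print(q["tcp_pos"],q["wrist_force"])
E
```

```text
time_s: 11.0
tcp_pos: [0.4877, 0.2947, 0.1092]
ee_rot: [[0.222, -0.863, 0.454], [-0.357, -0.505, -0.786], [0.907, 0.013, -0.42]]
wrist_force: [-0.2, -0.7, -0.4]
gripper_width: 0.699
turn units [ 0.    -0.003  0.018] deg 0.8181580476635918 | shift in target axes [-0.597 -0.004  0.24 ] world [-0.001  0.003 -0.064] | in current axes [-0.597 -0.012  0.238]
 ik [ 66.556  46.206 -29.016  49.14  -74.279 -77.71 ] 0.0
[0.488 0.295 0.109] [-0.185 -0.721 -0.356]
```

```bash
python3 -m crank '[[1,[-0.3,0,0.12],[0,0,0.018]],[1,[-0.22,-0.0,0.09],[0,0,0]],[1,[-0.07,0,0.03],[0,0,0]],[1,[0,0,0],[0,0,0]]]'; python3 -m crank '[[1,[-0.015,0,0.006],[0,0,0]],[1,[-0.015,0,0.006],[0,0,0]]]'; python3 sj.py
```

```text
time_s: 11.4
tcp_pos: [0.4858, 0.2966, 0.0502]
ee_rot: [[0.207, -0.866, 0.454], [-0.367, -0.499, -0.785], [0.907, -0.005, -0.422]]
wrist_force: [-0.5, -0.1, -1.0]
gripper_width: 0.701
time_s: 11.6
tcp_pos: [0.4861, 0.2981, 0.0482]
ee_rot: [[0.206, -0.866, 0.456], [-0.371, -0.5, -0.783], [0.906, -0.008, -0.424]]
wrist_force: [-0.2, -0.4, -0.7]
gripper_width: 0.702
11.6 J [ 66.6025  45.8275 -29.1657  49.2158 -74.3045 -78.0187] P [0.4861 0.2981 0.0482]
[[ 0.2055 -0.8661  0.4556]
 [-0.3711 -0.4997 -0.7826]
 [ 0.9056 -0.0082 -0.4241]]
F [-0.1876 -0.3914 -0.7492] [ 1.784   0.9316 -0.0209] 0.7017859747646549
```

```bash
python3 -m crank '[[1,[-0.02,0,0.009],[0,0,-0.008]],[1,[-0.018,0,0.008],[0,0,0]],[1,[0,0,0],[0,0,0]]]';python3 -m crank '[[1,[-0.018,0,0.008],[0,0,0]],[1,[0,0,0],[0,0,0]]]'
python3 - <<'E'
from h import *
c=r.capture("scene"); crop(c,420,265,60,45,6,"s10.png"); print(r.sense()["moment"])
E
```

```text
time_s: 11.9
tcp_pos: [0.4858, 0.2978, 0.0428]
ee_rot: [[0.212, -0.865, 0.455], [-0.366, -0.502, -0.783], [0.906, -0.001, -0.423]]
wrist_force: [-0.5, -0.6, -0.6]
gripper_width: 0.701
time_s: 12.1
tcp_pos: [0.486, 0.2979, 0.042]
ee_rot: [[0.211, -0.865, 0.456], [-0.364, -0.502, -0.784], [0.907, -0.001, -0.421]]
wrist_force: [-0.4, 0.8, 4.9]
gripper_width: 0.701
[ 0.43849344  0.52570714 -0.19904518]
```

View pics/s10.png

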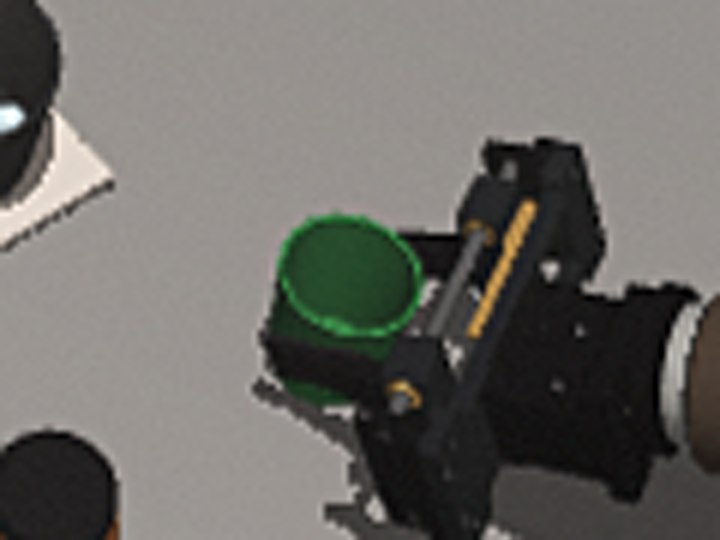

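Contact (4.9 N up) with the cup standing; I'll release it and retreat along the tool.

```bash
python3 -m crank '[[0.2,[0,0,0],[0,0,0]],[-0.3,[0,0,0],[0,0,0]],[-1,[0,0,0],[0,0,0]],[-1,[0,0,0],[0,0,0]],[-1,[0,0,0],[0,0,0]],[-1,[0,0,0],[0,0,0]]]'
python3 - <<'E'
from h import *
cv2.imwrite("pics/w11.png",r.capture("wrist")["img"])
E
```

```text
time_s: 12.75
tcp_pos: [0.4858, 0.2977, 0.0404]
ee_rot: [[0.212, -0.865, 0.455], [-0.366, -0.502, -0.784], [0.906, -0.0, -0.423]]
wrist_force: [-0.4, 0.2, 0.2]
gripper_width: 0.958
```

View pics/w11.png

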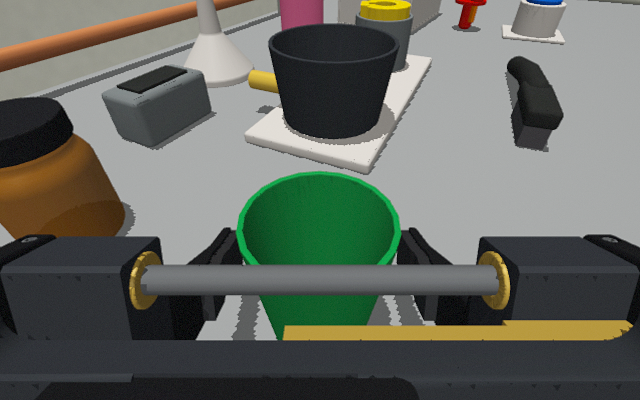

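```bash
python3 -m crank '[[-1,[0,0,-0.1],[0,0,0]],[-1,[0,0,-0.3],[0,0,0]],[-1,[0,0,-0.45],[0,0,0]],[-1,[0.2,0,-0.4],[0,0,0]],[-1,[0.35,0,-0.2],[0,0,0]],[-1,[0.4,0,-0.15],[0,0,0]]]'; python3 sj.py
cat > o3.py <<'E'
from ov import *
np.set_printoptions(precision=4,suppress=True)
a=show([(circ(.4778,.3112,.08,.034),(0,0,255)),(circ(.474,.308,.08,.034),(255,0,0))],[.474,.308,.04],"")
k=(.4138,-.357)
cv2.imwrite("pics/o3.png",a)
crop(c,422,255,45,33,8,"k3.png"); crop(s,315,135,45,33,8,"k3s.png")
E
python3 o3.py
```

```text
time_s: 13.4
tcp_pos: [0.4319, 0.3906, 0.1956]
ee_rot: [[0.214, -0.863, 0.457], [-0.366, -0.505, -0.782], [0.906, -0.0, -0.423]]
wrist_force: [0.0, 1.2, -1.1]
gripper_width: 1.004
13.4 J [ 75.3381  38.3478 -15.1788  39.8615 -92.3201 -65.1377] P [0.4319 0.3906 0.1956]
[[ 0.2136 -0.8632  0.4574]
 [-0.3655 -0.5048 -0.782 ]
 [ 0.906  -0.0001 -0.4234]]
F [ 0.0161  1.1542 -1.0776] [1.706  0.9096 0.0436] 1.0042106785369262
```

View pics/o3.png

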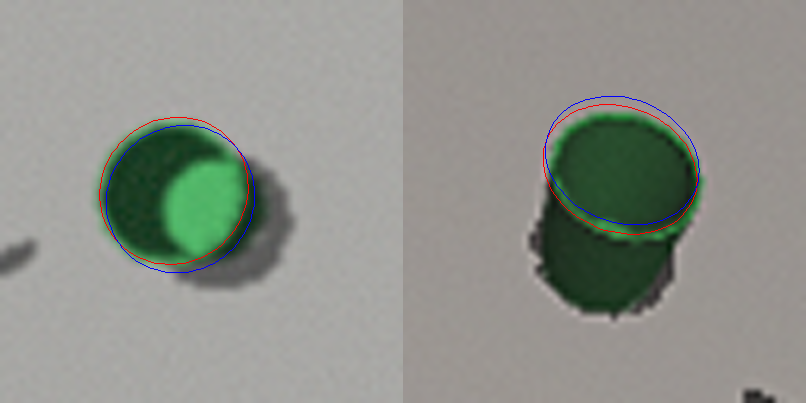

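View pics/k3.png

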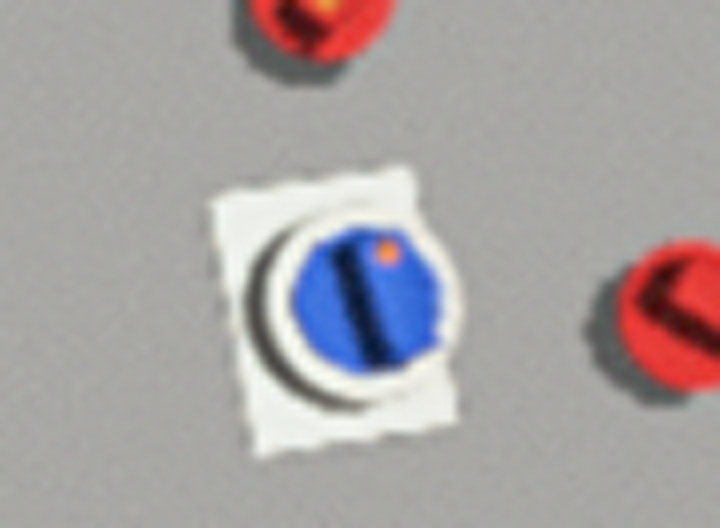

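View pics/k3s.png

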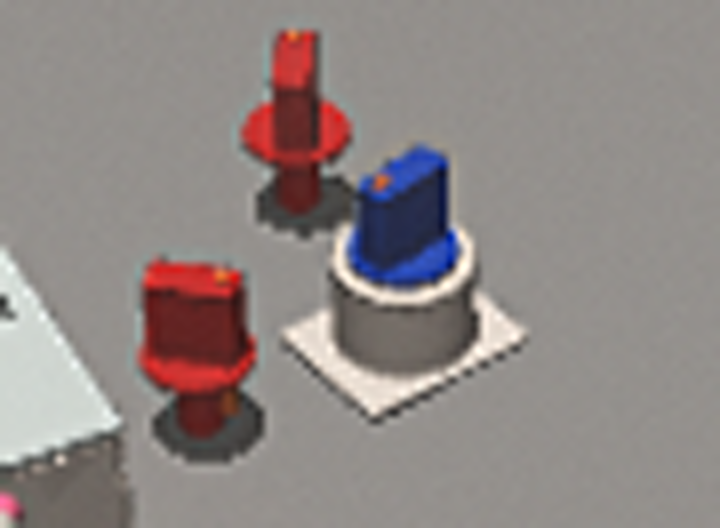

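Run:
```python
from mv import *
from h import *
c=r.capture("top"); k=p2w(c,422.3,259.2,.061); print("key",k)
def down(yaw): 
    a=np.radians(yaw); return np.array([[np.cos(a),np.sin(a),0],[np.sin(a),-np.cos(a),0],[0,0,-1.]])
j=r.sense()["joints"]
for y in(16,-164):
    print(y);goto(np.r_[k[:2],.25],down(y),off=0)
    q,er=ik(np.r_[k[:2],.1],down(y),[-20,20,0,0,-70,0]);print(q,er)
for y in(0,16,35,-180,-164,-145):
    q,er=ik(np.r_[.588,-.058,.15],down(y),[0,20,0,0,-70,0]);print(y,q,er)
```

```text
key [ 0.418 -0.368  0.061]
16
turn units [ 0.939 -1.217 -1.495] deg 96.51871221899827 | shift in target axes [-2.228  7.241 -0.528] world [-0.015 -0.757  0.053] | in current axes [3.265 3.933 5.616]
 ik [-24.642  14.335  -6.731   0.    -68.934 130.643] 0.0
[-24.642  22.37  -18.614  -0.    -49.017 130.643] 2.7755575615628914e-15
-164
turn units [-1.293 -0.998  2.032] deg 117.31130295720158 | shift in target axes [ 2.228 -7.241 -0.528] world [-0.015 -0.757  0.053] | in current axes [3.265 3.933 5.616]
 ik [-24.642  14.335  -6.731   0.    -68.934 -49.357] 0.0
[-24.642  22.37  -18.614  -0.    -49.017 -49.357] 2.1616042289451798e-12
0 [ 10.049  22.208 -10.394   0.    -57.398  79.951] 7.148377644959836e-13
16 [ 10.049  22.208 -10.394   0.    -57.398  95.951] 8.881784197001252e-15
35 [ 10.049  22.208 -10.394   0.    -57.398 114.951] 1.1472975347537329e-11
-180 [  10.049   22.208  -10.394   -0.     -57.398 -100.049] 9.992007221626409e-15
-164 [ 10.049  22.208 -10.394  -0.    -57.398 -84.049] 3.984947434795701e-10
-145 [ 10.049  22.208 -10.394  -0.    -57.398 -65.049] 2.9722022506186926e-11
```

```bash
python3 -m crank '[[-1,[0.2,0,-0.1],[0,-0.18,0]],[-1,[0,0,0],[0,-0.18,0]],[-1,[0,0,0],[0,-0.18,0]],[-1,[0,0,0],[0,-0.18,0]],[-1,[0,0,0],[0,-0.18,0]],[-1,[0,0,0],[0,-0.18,0]],[-1,[0,0,0],[0,-0.18,0]],[-1,[0,0,0],[0,-0.18,0]]]'
python3 - <<'E'
from mv import *
def down(yaw): 
    a=np.radians(yaw); return np.array([[np.cos(a),np.sin(a),0],[np.sin(a),-np.cos(a),0],[0,0,-1.]])
goto([.36,-.36,.24],down(-60),off=0)
E
```

```text
time_s: 14.35
tcp_pos: [0.4321, 0.3894, 0.2169]
ee_rot: [[0.503, -0.864, -0.001], [-0.864, -0.503, 0.003], [-0.003, -0.001, -1.0]]
wrist_force: [-0.3, 0.3, -0.2]
gripper_width: 1.0
turn units [-0.001  0.004  0.004] deg 0.26496847613334323 | shift in target axes [ 6.129  4.371 -0.231] world [-0.072 -0.749  0.023] | in current axes [ 6.113  4.393 -0.253]
 ik [-26.717   9.962 -13.907   0.    -66.131  56.717] 0.0
```

```bash
python3 -m crank '[[-1,[0.25,0.18,-0.02],[0,0,0]],[-1,[0.4,0.285,-0.02],[0,0,0]],[-1,[0.4,0.285,-0.02],[0,0,0]],[-1,[0.4,0.285,-0.02],[0,0,0]],[-1,[0.4,0.285,-0.02],[0,0,0]],[-1,[0.4,0.285,-0.02],[0,0,0]],[-1,[0.4,0.285,-0.02],[0,0,0]],[-1,[0.4,0.285,-0.02],[0,0,0]]]'; python3 sj.py
python3 - <<'E'
from mv import *
def down(yaw): 
    a=np.radians(yaw); return np.array([[np.cos(a),np.sin(a),0],[np.sin(a),-np.cos(a),0],[0,0,-1.]])
goto([.36,-.36,.24],down(-60),off=0)
E
```

```text
time_s: 15.15
tcp_pos: [0.3967, 0.0144, 0.2332]
ee_rot: [[0.503, -0.864, 0.001], [-0.864, -0.503, -0.002], [0.002, 0.0, -1.0]]
wrist_force: [2.5, -0.3, -0.3]
gripper_width: 1.006
15.15 J [ 25.9302  -1.5919 -27.7529   0.1411 -63.8464   4.2047] P [0.3967 0.0144 0.2332]
[[ 0.503  -0.8643  0.0009]
 [-0.8643 -0.503  -0.002 ]
 [ 0.0022  0.0003 -1.    ]]
F [ 2.5189 -0.339  -0.2635] [ 0.0545 -0.19    0.0103] 1.0055012826695735
turn units [ 0.    -0.003  0.004] deg 0.23444453578063584 | shift in target axes [ 3.059  2.19  -0.068] world [-0.037 -0.374  0.007] | in current axes [ 3.052  2.2   -0.061]
 ik [-26.715   9.958 -13.905   0.    -66.136  56.715] 0.0
```

```bash
python3 -m crank '[[-1,[0.4,0.285,0],[0,0,0]],[-1,[0.4,0.285,0],[0,0,0]],[-1,[0.4,0.285,0],[0,0,0]],[-1,[0.4,0.285,0],[0,0,0]],[-1,[0.4,0.285,0],[0,0,0]],[-1,[0.4,0.285,0],[0,0,0]],[-1,[0.4,0.285,0],[0,0,0]],[-1,[0.2,0.15,0],[0,0,0]]]'; python3 -m crank '[[-1,[0,0,0],[0,0,-0.188]],[-1,[0,0,0],[0,0,-0.188]],[-1,[0,0,0],[0,0,-0.188]],[-1,[0,0,0],[0,0,-0.188]],[-1,[0,0,0],[0,0,-0.188]],[-1,[0,0,0],[0,0,-0.188]],[-1,[0,0,0],[0,0,-0.188]],[-1,[0,0,0],[0,0,-0.188]]]'; python3 -m crank '[[-1,[0,0,0],[0,0,-0.188]],[-1,[0,0,0],[0,0,0]]]';python3 sj.py
python3 - <<'E'
from h import *
c=r.capture("wrist"); cv2.imwrite("pics/w12.png",c["img"])
print(w2p(c,[[.418,-.368,.061],[.418,-.368,.107]]))
E
```

```text
time_s: 15.95
tcp_pos: [0.3621, -0.3538, 0.2331]
ee_rot: [[0.499, -0.866, 0.0], [-0.866, -0.499, -0.001], [0.001, 0.0, -1.0]]
wrist_force: [0.8, 0.5, 0.8]
gripper_width: 0.999
time_s: 16.75
tcp_pos: [0.3628, -0.3505, 0.2334]
ee_rot: [[0.99, 0.142, 0.0], [0.142, -0.99, -0.001], [0.0, 0.001, -1.0]]
wrist_force: [-0.3, -0.3, -0.5]
gripper_width: 0.999
time_s: 16.95
tcp_pos: [0.3628, -0.3506, 0.2335]
ee_rot: [[0.96, 0.28, 0.0], [0.28, -0.96, -0.001], [0.0, 0.001, -1.0]]
wrist_force: [0.0, -0.1, 0.0]
gripper_width: 0.999
16.95 J [-25.5388   9.7442 -15.1442   0.0312 -65.0726 131.7992] P [ 0.3628 -0.3506  0.2335]
[[ 0.9599  0.2802  0.0004]
 [ 0.2802 -0.9599 -0.0007]
 [ 0.0002  0.0008 -1.    ]]
F [ 0.0305 -0.1313  0.0076] [-0.0559 -0.0485 -0.0161] 0.9987645809667893
[[349.23108285 129.43289295]
 [353.92213282 133.77207238]]
```

View pics/w12.png

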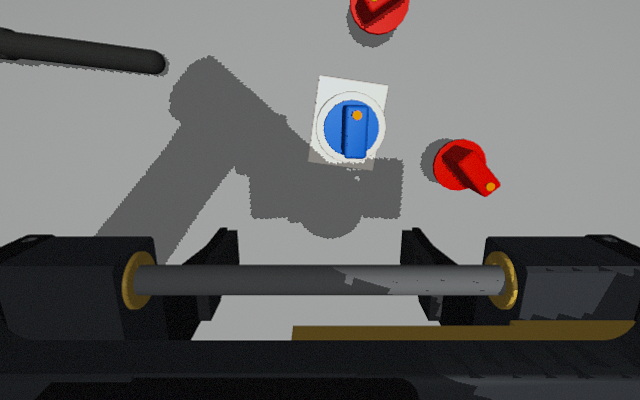

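```bash
cat > keyv.py <<'E'
from h import *
import sys
np.set_printoptions(precision=4,suppress=True)
c=r.capture("wrist"); u,v=int(sys.argv[1]),int(sys.argv[2]); S=int(sys.argv[4])
x,y,yaw=map(float,sys.argv[5:8]); 
w,h=400//S,300//S
v=max(v,h)
im=cv2.resize(c["img"][v-h:v+h,u-w:u+w],None,fx=S,fy=S,interpolation=cv2.INTER_CUBIC)
def dr(X,col):
    p=(w2p(c,X)-[u-w,v-h]+.5)*S; cv2.polylines(im,[np.round(p).astype(int)],False,col,1)
a=np.linspace(0,6.283,80)
ci=lambda z,q:np.c_[x+q*np.cos(a),y+q*np.sin(a),0*a+z]
def box(z,lx,ly):
    p=np.array([[1,1],[1,-1],[-1,-1],[-1,1],[1,1]])*[lx/2,ly/2];R=np.array([[np.cos(yaw),-np.sin(yaw)],[np.sin(yaw),np.cos(yaw)]]);return np.c_[p@R.T+[x,y],np.full(5,z)]
dr(box(.107,.046,.02),(0,255,255)); dr(ci(.061,.028),(0,255,0)); dr(ci(.055,.036),(0,0,255)); dr(ci(0,.002),(0,0,255))
cv2.imwrite("pics/"+sys.argv[3],im)
E
python3 keyv.py 350 125 k4.png 8 .418 -.368 .28
```

```text
(no output)
```

View pics/k4.png

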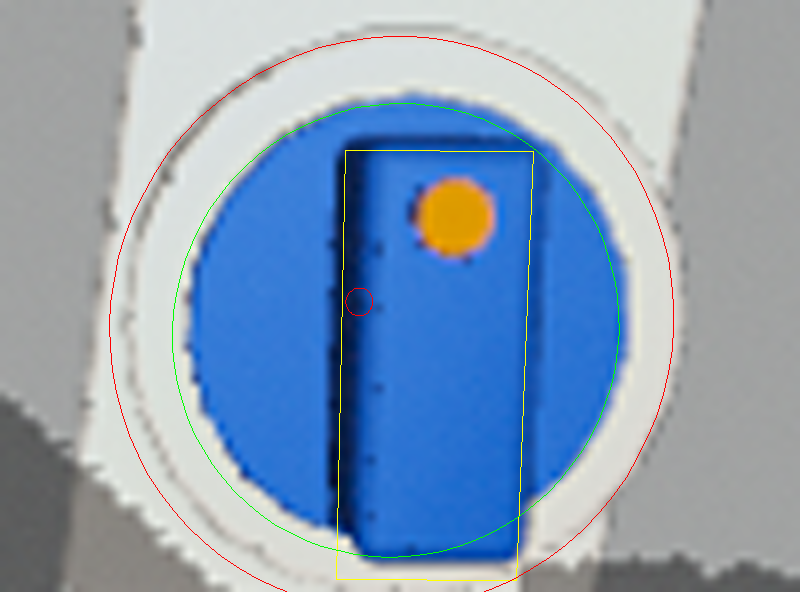

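```bash
python3 -m crank '[[-0.4,[0.25,0.17,0],[0,0,0]],[-0.4,[0.25,0.17,0],[0,0,0]],[-0.4,[0,0,0.4],[0,0,0]],[-0.4,[0,0,0.4],[0,0,0]],[-0.4,[0,0,0.1],[0,0,0]],[-0.4,[0,0,0],[0,0,0]]]';python3 sj.py; python3 keyv.py 350 200 k5.png 2 .4196 -.3691 .28
```

```text
time_s: 17.65
tcp_pos: [0.4198, -0.3697, 0.1431]
ee_rot: [[0.96, 0.279, -0.002], [0.279, -0.96, -0.001], [-0.002, 0.0, -1.0]]
wrist_force: [0.1, -0.3, -0.6]
gripper_width: 0.707
17.65 J [-24.7168  19.7903 -15.3467   0.1027 -54.9468 130.8768] P [ 0.4198 -0.3697  0.1431]
[[ 0.9602  0.2793 -0.0019]
 [ 0.2793 -0.9602 -0.0007]
 [-0.0021  0.0002 -1.    ]]
F [ 0.0631 -0.2782 -0.6346] [-0.0597 -0.0657 -0.0322] 0.7068803337464618
```

View pics/k5.png

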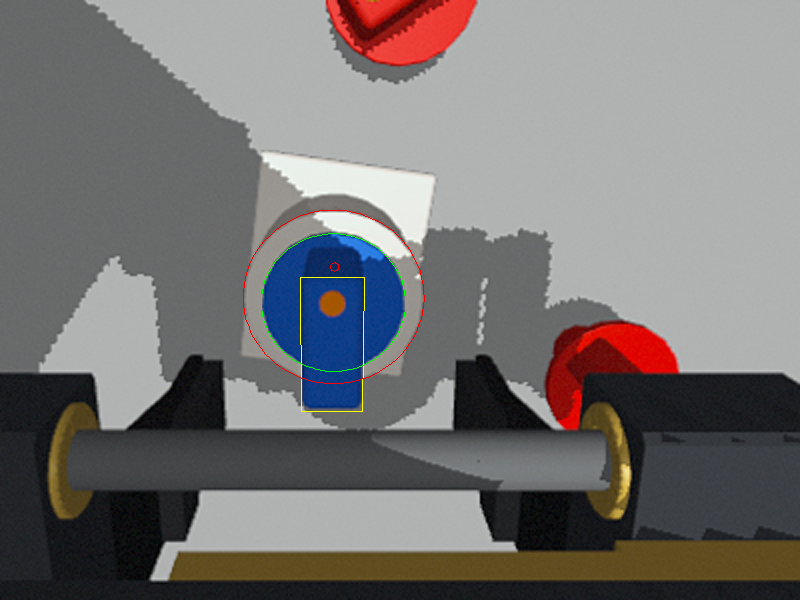

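```bash
python3 -m crank '[[-0.4,[0,0,0.3],[0,0,0]],[-0.4,[0,0,0.3],[0,0,0]],[-0.4,[0,0,0.14],[0,0,0]],[-0.4,[0,0,0],[0,0,0]]]';python3 sj.py; python3 -m crank '[[1,[0,0,0],[0,0,0]],[1,[0,0,0],[0,0,0]],[1,[0,0,0],[0,0,0]],[1,[0,0,0],[0,0,0]],[1,[0,0,0],[0,0,0]]]';python3 sj.py
python3 - <<'E'
from h import *
cv2.imwrite("pics/w13.png",r.capture("wrist")["img"])
E
```

```text
time_s: 18.1
tcp_pos: [0.421, -0.3704, 0.0709]
ee_rot: [[0.96, 0.28, 0.002], [0.28, -0.96, -0.002], [0.001, 0.003, -1.0]]
wrist_force: [-0.1, 0.0, 1.3]
gripper_width: 0.699
18.1 J [-24.7304  24.7348 -19.9359   0.1186 -45.182  130.9044] P [ 0.421  -0.3704  0.0709]
[[ 0.96    0.28    0.0017]
 [ 0.28   -0.96   -0.0024]
 [ 0.001   0.0028 -1.    ]]
F [-0.086   0.0382  1.3443] [ 0.0071 -0.0142 -0.0352] 0.6985164686772487
time_s: 18.6
tcp_pos: [0.421, -0.3703, 0.0712]
ee_rot: [[0.96, 0.28, 0.003], [0.28, -0.96, -0.003], [0.002, 0.003, -1.0]]
wrist_force: [0.2, -0.3, 0.5]
gripper_width: 0.33
18.6 J [-24.7299  24.6866 -19.9696   0.1042 -45.1299 130.9355] P [ 0.421  -0.3703  0.0712]
[[ 0.9599  0.2803  0.0029]
 [ 0.2803 -0.9599 -0.0027]
 [ 0.002   0.0034 -1.    ]]
F [ 0.1798 -0.2888  0.5034] [-0.0714  0.0096  0.0367] 0.3297294371611642
```

View pics/w13.png

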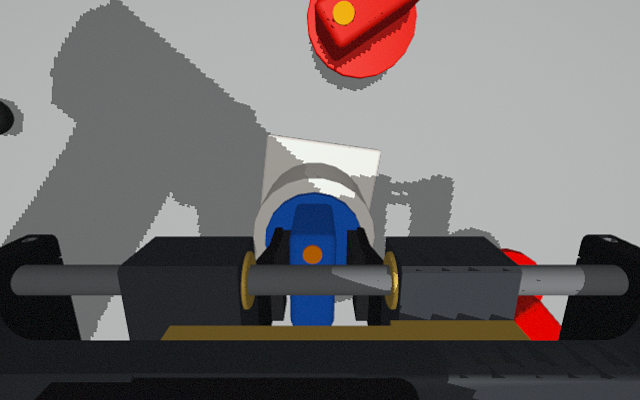

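Still closing; I'll give it more time.

```bash
python3 -m crank '[[1,[0,0,0],[0,0,0]],[1,[0,0,0],[0,0,0]],[1,[0,0,0],[0,0,0]],[1,[0,0,0],[0,0,0]]]';python3 sj.py
python3 - <<'E'
from h import *
cv2.imwrite("pics/w14.png",r.capture("wrist")["img"])
E
```

```text
time_s: 19.05
tcp_pos: [0.4207, -0.37, 0.0708]
ee_rot: [[0.96, 0.28, 0.002], [0.28, -0.96, -0.002], [0.001, 0.002, -1.0]]
wrist_force: [-0.7, 2.4, 3.9]
gripper_width: 0.231
19.05 J [-24.7234  24.7174 -19.9897   0.0988 -45.1567 130.9377] P [ 0.4207 -0.37    0.0708]
[[ 0.9599  0.2804  0.0016]
 [ 0.2804 -0.9599 -0.0021]
 [ 0.001   0.0025 -1.    ]]
F [-0.7353  2.37    3.9165] [ 0.616   0.2486 -0.0082] 0.2310142719014515
```

View pics/w14.png

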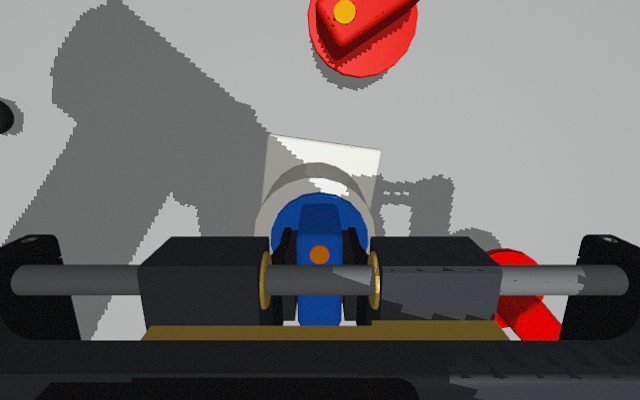

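```bash
python3 -m crank '[[1,[0,0,-0.15],[0,0,0]],[1,[0,0,-0.4],[0,0,0]],[1,[0,0,-0.5],[0,0,0]],[1,[0,0,-0.5],[0,0,0]],[1,[0,0,0],[0,0,0]]]';python3 sj.py
python3 - <<'E'
from h import *
cv2.imwrite("pics/w15.png",r.capture("wrist")["img"])
from mv import *
def down(yaw): 
    a=np.radians(yaw); return np.array([[np.cos(a),np.sin(a),0],[np.sin(a),-np.cos(a),0],[0,0,-1.]])
goto([.49,-.09,.23],down(16.3),off=0)
E
```

```text
time_s: 19.6
tcp_pos: [0.4243, -0.3726, 0.2337]
ee_rot: [[0.959, 0.281, 0.016], [0.282, -0.959, -0.012], [0.012, 0.016, -1.0]]
wrist_force: [-0.8, -1.3, -0.2]
gripper_width: 0.228
19.6 J [-24.717   15.1244  -8.1341   0.2651 -65.6192 130.9572] P [ 0.4243 -0.3726  0.2337]
[[ 0.9595  0.2813  0.016 ]
 [ 0.2815 -0.9595 -0.012 ]
 [ 0.012   0.016  -0.9998]]
F [-0.7629 -1.3335 -0.222 ] [-0.0932 -0.0952 -0.0415] 0.22809666593522165
turn units [ 0.012 -0.01  -0.   ] deg 0.7068481107103857 | shift in target axes [ 1.437 -2.508 -0.006] world [0.068 0.281 0.001] | in current axes [ 1.436 -2.508 -0.018]
 ik [  8.298   9.293 -16.221  -0.    -64.486  98.002] 0.0
```

View pics/w15.png

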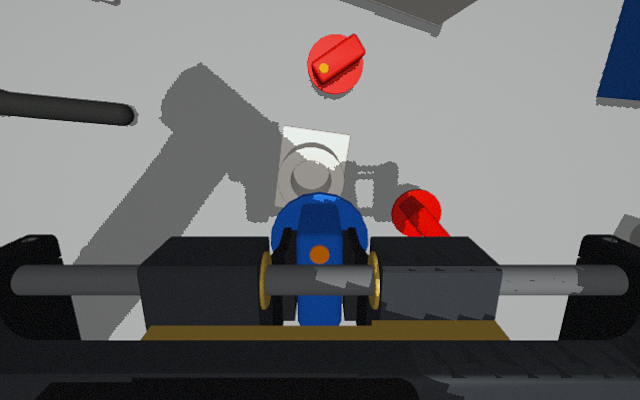

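```bash
python3 -m crank '[[1,[0.12,-0.2,0],[0,0,0]],[1,[0.24,-0.418,0],[0,0,0]],[1,[0.24,-0.418,0],[0,0,0]],[1,[0.24,-0.418,0],[0,0,0]],[1,[0.24,-0.418,0],[0,0,0]],[1,[0.24,-0.418,0],[0,0,0]],[1,[0.12,-0.22,0],[0,0,0]],[1,[0,0,0],[0,0,0]]]';python3 sj.py
python3 - <<'E'
from h import *
c=r.capture("wrist"); cv2.imwrite("pics/w16.png",c["img"]); print(w2p(c,[[.588,-.0585,.087]]))
E
```

```text
time_s: 20.45
tcp_pos: [0.4883, -0.0858, 0.2232]
ee_rot: [[0.959, 0.285, -0.001], [0.285, -0.959, -0.002], [-0.001, 0.002, -1.0]]
wrist_force: [-0.2, -0.5, -0.1]
gripper_width: 0.229
20.45 J [  8.9068   9.372  -17.1866   0.1141 -63.4953  97.5722] P [ 0.4883 -0.0858  0.2232]
[[ 0.9587  0.2845 -0.0007]
 [ 0.2845 -0.9587 -0.0019]
 [-0.0012  0.0016 -1.    ]]
F [-0.2134 -0.4583 -0.0651] [-0.1496 -0.0209 -0.012 ] 0.2286487075494014
[[319.34215649  66.69424019]]
```

View pics/w16.png

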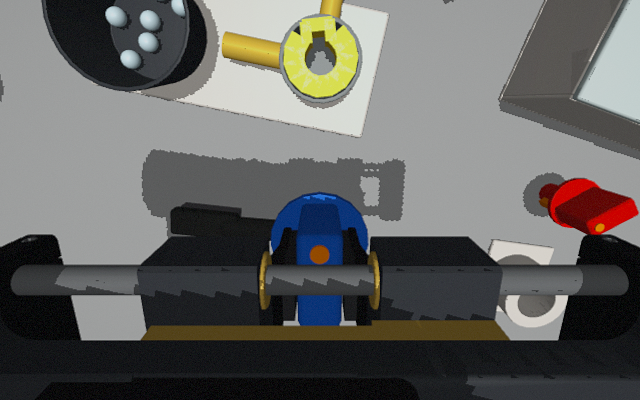

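```bash
cat > hubv.py <<'E'
from h import *
import sys
np.set_printoptions(precision=4,suppress=True)
cam,out,S=sys.argv[1],sys.argv[2],int(sys.argv[3]); x,y,ka=map(float,sys.argv[4:7])
c=r.capture(cam); u,v=np.round(w2p(c,[[x,y,.087]])[0]).astype(int)
w,h=360//S,290//S; v=max(v,h)
im=cv2.resize(c["img"][v-h:v+h,u-w:u+w],None,fx=S,fy=S,interpolation=cv2.INTER_CUBIC)
cv2.imwrite("pics/raw_"+out,im)
def dr(X,col):
    p=(w2p(c,X)-[u-w,v-h]+.5)*S; cv2.polylines(im,[np.round(p).astype(int)],False,col,1)
a=np.linspace(0,6.283,80)
ci=lambda z,q:np.c_[x+q*np.cos(a),y+q*np.sin(a),0*a+z]
dr(ci(.087,.031),(0,0,255)); dr(ci(.087,.0135),(0,0,255)); dr(ci(.075,.037),(255,0,0))
ca,sa=np.cos(ka),np.sin(ka)
P=np.array([[.0123,.0055],[.021,.0055],[.021,-.0055],[.0123,-.0055]])
dr(np.c_[x+P[:,0]*ca-P[:,1]*sa,y+P[:,0]*sa+P[:,1]*ca,np.full(4,.087)],(255,0,255))
cv2.imwrite("pics/"+out,im)
E
python3 hubv.py wrist h1.png 7 .588 -.0585 .28
```

```text
(no output)
```

View pics/h1.png

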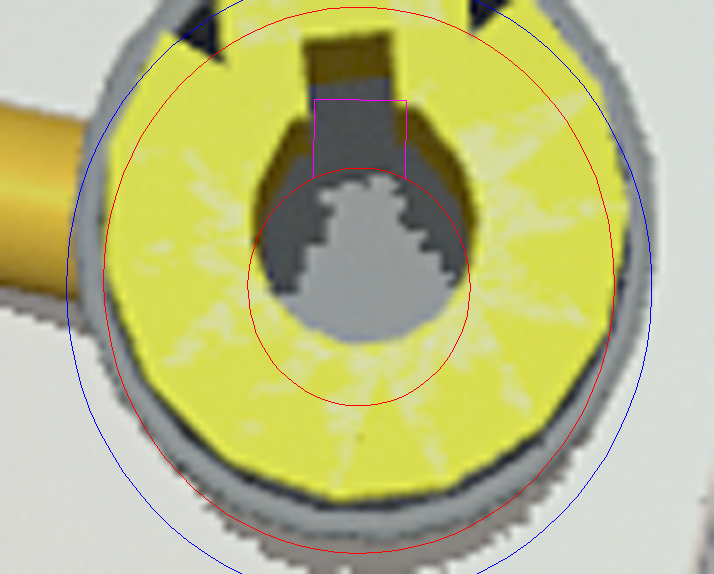

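```bash
python3 hubv.py wrist h2.png 7 .5945 -.0575 .37; python3 hubv.py top h3.png 10 .5945 -.0575 .37
```

```text
(no output)
```

View pics/h2.png

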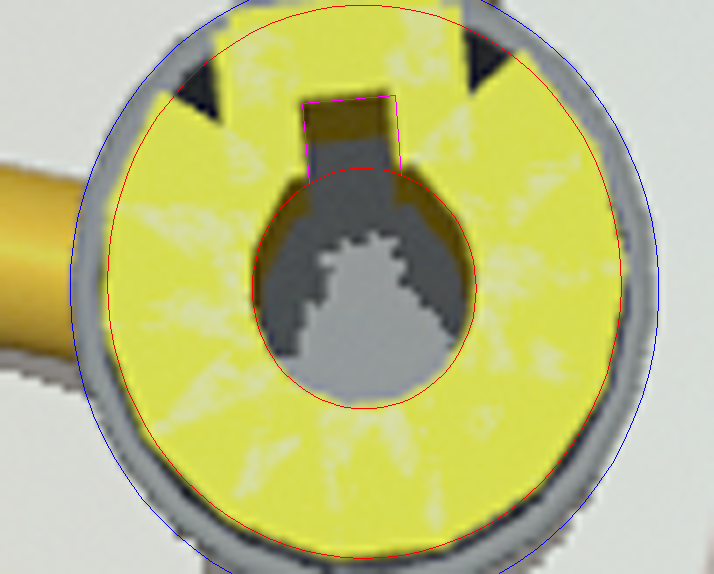

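View pics/h3.png

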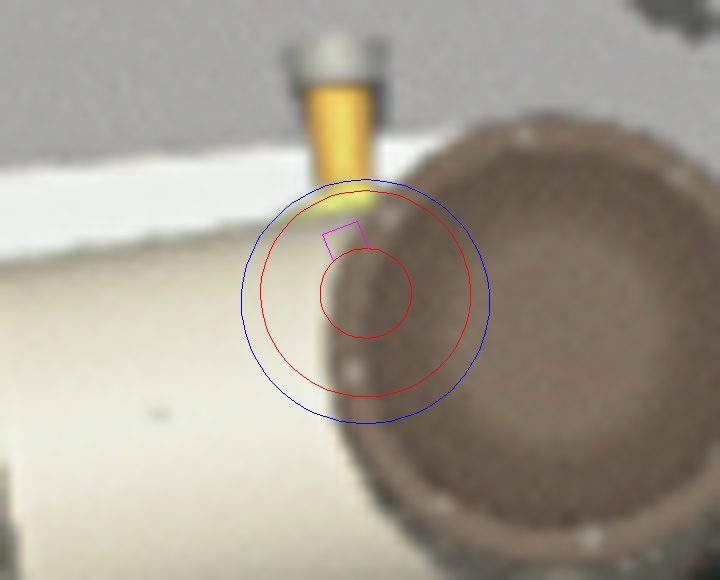

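```bash
python3 -m crank '[[1,[0,0,0],[0,0,-0.122]],[1,[0.36,0.045,0],[0,0,0]],[1,[0.36,0.045,0],[0,0,0]],[1,[0.36,0.045,0],[0,0,0]],[1,[0,0,0.4],[0,0,0]],[1,[0,0,0.2],[0,0,0]],[1,[0,0,0],[0,0,0]]]';python3 sj.py
python3 - <<'E'
from h import *
c=r.capture("wrist"); cv2.imwrite("pics/w17.png",c["img"]); c=r.capture("scene"); crop(c,320,195,50,38,8,"s17.png")
E
```

```text
time_s: 21.35
tcp_pos: [0.5911, -0.0627, 0.1608]
ee_rot: [[0.93, 0.368, -0.007], [0.368, -0.93, -0.003], [-0.008, -0.0, -1.0]]
wrist_force: [-0.6, 0.4, -1.2]
gripper_width: 0.227
21.35 J [  9.5893  22.1308  -8.8078   0.1019 -59.4997 101.9672] P [ 0.5911 -0.0627  0.1608]
[[ 0.9297  0.3683 -0.0073]
 [ 0.3683 -0.9297 -0.0028]
 [-0.0078 -0.0001 -1.    ]]
F [-0.5867  0.3876 -1.1783] [-0.0438  0.0124 -0.01  ] 0.22660680034176073
```

View pics/w17.png

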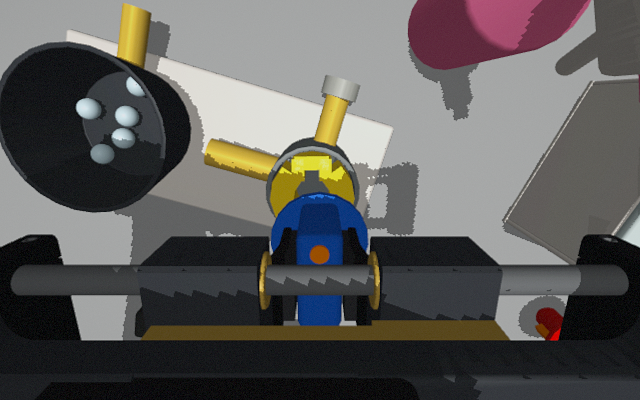

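View pics/s17.png

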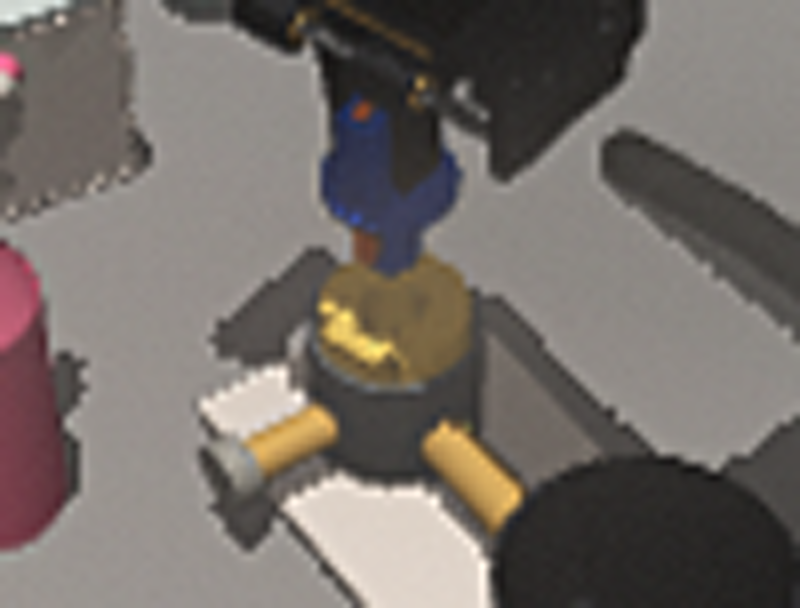

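```bash
python3 hubv.py wrist h4.png 6 .5945 -.0575 .385
```

```text
(no output)
```

View pics/h4.png

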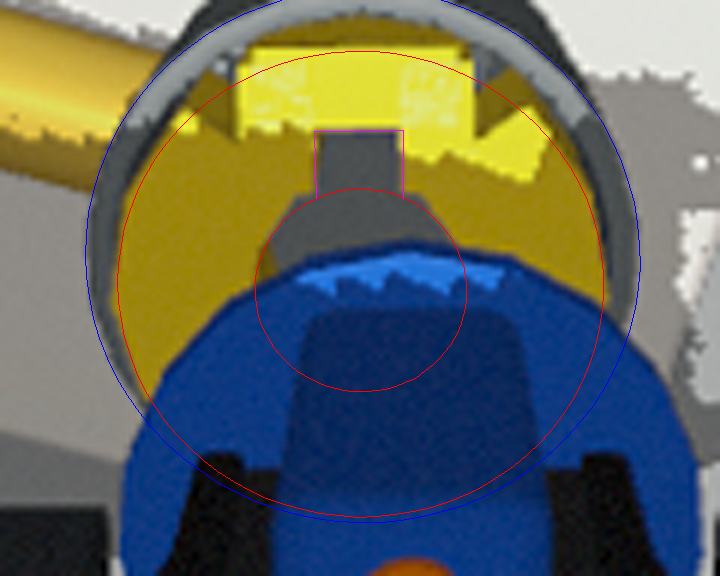

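```bash
cat >> mv.py <<'E'
def down(yaw): 
    a=np.radians(yaw); return np.array([[np.cos(a),np.sin(a),0],[np.sin(a),-np.cos(a),0],[0,0,-1.]])
E
python3 -m crank '[[1,[0.058,-0.036,0.04],[0.001,-0.008,-0.01]],[1,[0,0,0],[0,0,0]]]'
python3 - <<'E'
from mv import *
goto([.5952,-.0572,.15],down(22.06),off=0)
E
```

```text
time_s: 21.7
tcp_pos: [0.5988, -0.0552, 0.1621]
ee_rot: [[0.926, 0.379, -0.002], [0.379, -0.926, -0.004], [-0.003, 0.003, -1.0]]
wrist_force: [0.1, 0.1, -1.5]
gripper_width: 0.226
turn units [0.003 0.004 0.004] deg 0.3013492657638525 | shift in target axes [-0.041  0.005  0.121] world [-0.004 -0.002 -0.012] | in current axes [-0.041  0.005  0.121]
 ik [ 10.009  22.842  -9.36   -0.    -57.798 102.051] 0.0
```

```bash
for i in 1 2; do python3 -m crank '[[1,[0,0,0],[0,0,0]]]'|head -2; done; python3 -m crank '[[1,[-0.038,0.005,0.05],[0.003,0.003,0.004]],[1,[0,0,0],[0,0,0]],[1,[0,0,0],[0,0,0]]]'
python3 - <<'E'
from mv import *
goto([.5952,-.0572,.15],down(22.06),off=0)
E
```

```text
time_s: 21.8
tcp_pos: [0.5983, -0.0553, 0.1619]
time_s: 21.9
tcp_pos: [0.598, -0.0555, 0.1617]
time_s: 22.2
tcp_pos: [0.5942, -0.0578, 0.1561]
ee_rot: [[0.927, 0.375, -0.003], [0.375, -0.927, -0.001], [-0.003, -0.0, -1.0]]
wrist_force: [-0.8, -0.6, -1.1]
gripper_width: 0.228
turn units [-0.     0.004 -0.001] deg 0.20417176032461531 | shift in target axes [ 0.012 -0.001  0.061] world [ 0.001  0.001 -0.006] | in current axes [ 0.012 -0.001  0.061]
 ik [ 10.009  22.842  -9.36   -0.    -57.798 102.051] 0.0
```

```bash
python3 -m crank '[[1,[0.01,0,0.05],[0,0.003,0]],[1,[0,0,0.05],[0,0,0]],[1,[0,0,0],[0,0,0]]]';  python3 -m crank '[[1,[0,0,0.05],[0,0,0]],[1,[0,0,0],[0,0,0]]]'
python3 - <<'E'
from mv import *
goto([.5952,-.0572,.137],down(22.06),off=0); print(r.sense()["moment"])
E
```

```text
time_s: 22.5
tcp_pos: [0.5947, -0.0572, 0.145]
ee_rot: [[0.927, 0.375, -0.003], [0.375, -0.927, 0.0], [-0.003, -0.001, -1.0]]
wrist_force: [0.3, 0.6, -1.5]
gripper_width: 0.228
time_s: 22.7
tcp_pos: [0.5954, -0.0569, 0.1405]
ee_rot: [[0.927, 0.375, -0.001], [0.375, -0.927, 0.001], [-0.001, -0.001, -1.0]]
wrist_force: [0.3, 1.7, -0.8]
gripper_width: 0.225
turn units [-0.001  0.001 -0.001] deg 0.07307024406371386 | shift in target axes [-0.003  0.002  0.035] world [-0.    -0.    -0.004] | in current axes [-0.003  0.002  0.035]
 ik [ 10.009  23.571 -10.278  -0.    -56.151 102.051] 0.0
[ 0.332 -0.119 -0.011]
```

```bash
python3 -m crank '[[1,[0,0,0.04],[0,0,0]],[1,[0,0,0.03],[0,0,0]],[1,[0,0,0],[0,0,0]]]';  python3 -m crank '[[1,[0,0,0.03],[0,0,0]],[1,[0,0,0],[0,0,0]]]'
python3 - <<'E'
from mv import *
goto([.5952,-.0572,.13],down(22.06),off=0); print(r.sense()["moment"])
from h import *
c=r.capture("scene"); crop(c,320,195,50,38,8,"s18.png")
E
```

```text
time_s: 23.0
tcp_pos: [0.5954, -0.0569, 0.1338]
ee_rot: [[0.927, 0.375, -0.001], [0.375, -0.927, 0.0], [-0.0, -0.001, -1.0]]
wrist_force: [0.6, 2.3, -0.6]
gripper_width: 0.23
time_s: 23.2
tcp_pos: [0.5955, -0.0569, 0.131]
ee_rot: [[0.927, 0.375, -0.001], [0.375, -0.927, 0.0], [-0.0, -0.001, -1.0]]
wrist_force: [0.5, 2.6, -1.2]
gripper_width: 0.227
turn units [-0.001  0.    -0.   ] deg 0.04306179286392192 | shift in target axes [-0.003  0.002  0.01 ] world [-0.    -0.    -0.001] | in current axes [-0.003  0.002  0.01 ]
 ik [ 10.009  23.978 -10.756  -0.    -55.266 102.051] 0.0
[ 0.88  -0.184 -0.065]
```

View pics/s18.png

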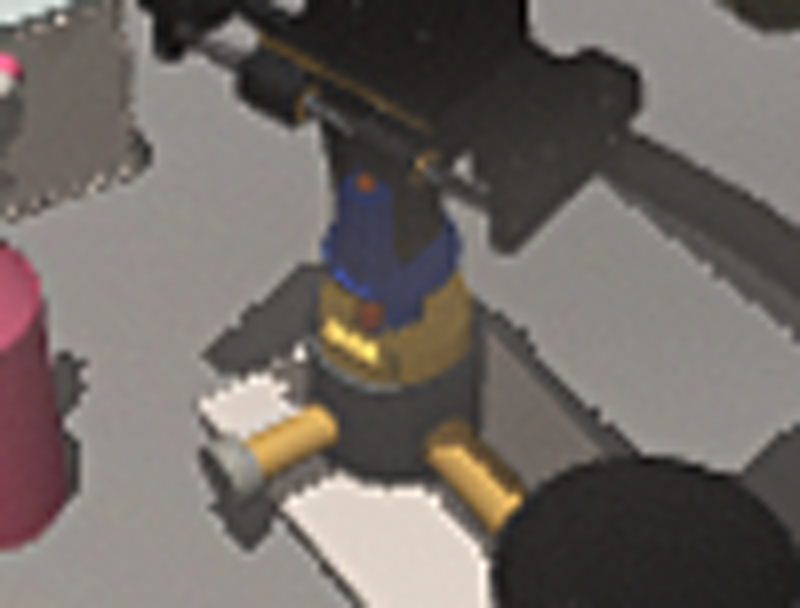

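```bash
python3 -m crank '[[1,[0.004,-0.01,0.03],[0,0,0]],[1,[0,0,0],[0,0,0]]]';  python3 -m crank '[[1,[0.002,-0.005,0.03],[0,0,0]],[1,[0,0,0],[0,0,0]]]'; python3 -m crank '[[1,[0,0,0.03],[0,0,0]],[1,[0,0,0],[0,0,0]]]'; python3 sj.py
```

```text
time_s: 23.45
tcp_pos: [0.595, -0.0564, 0.1277]
ee_rot: [[0.927, 0.375, -0.002], [0.375, -0.927, -0.001], [-0.002, -0.0, -1.0]]
wrist_force: [-0.2, 0.6, -0.7]
gripper_width: 0.229
time_s: 23.65
tcp_pos: [0.5949, -0.0559, 0.1246]
ee_rot: [[0.927, 0.375, -0.002], [0.375, -0.927, -0.0], [-0.002, -0.0, -1.0]]
wrist_force: [0.0, -0.0, -1.0]
gripper_width: 0.231
time_s: 23.85
tcp_pos: [0.5951, -0.0557, 0.1218]
ee_rot: [[0.927, 0.375, -0.002], [0.375, -0.927, -0.0], [-0.002, -0.001, -1.0]]
wrist_force: [0.1, -0.1, -0.7]
gripper_width: 0.23
23.85 J [ 10.1526  24.485  -11.2642  -0.0158 -54.3433 101.8839] P [ 0.5951 -0.0557  0.1218]
[[ 0.927   0.375  -0.0016]
 [ 0.375  -0.927  -0.0001]
 [-0.0015 -0.0006 -1.    ]]
F [ 0.13   -0.0684 -0.698 ] [-0.0711 -0.0136 -0.0172] 0.23030523328627645
```

```bash
python3 -m crank '[[1,[0,0,0.05],[0,0,0]],[1,[0,0,0.05],[0,0,0]],[1,[0,0,0],[0,0,0]]]';  python3 -m crank '[[1,[0,0,0.05],[0,0,0]],[1,[0,0,0],[0,0,0]]]'; python3 -m crank '[[1,[0,0,0.04],[0,0,0]],[1,[0,0,0],[0,0,0]]]'; python3 sj.py
```

```text
time_s: 24.15
tcp_pos: [0.5946, -0.0556, 0.1111]
ee_rot: [[0.927, 0.375, -0.003], [0.375, -0.927, -0.0], [-0.003, -0.001, -1.0]]
wrist_force: [0.1, 0.3, -1.0]
gripper_width: 0.226
time_s: 24.35
tcp_pos: [0.5949, -0.0556, 0.1065]
ee_rot: [[0.927, 0.375, -0.002], [0.375, -0.927, 0.0], [-0.002, -0.001, -1.0]]
wrist_force: [-0.5, -0.1, -1.3]
gripper_width: 0.229
time_s: 24.55
tcp_pos: [0.5955, -0.0556, 0.103]
ee_rot: [[0.927, 0.375, -0.001], [0.375, -0.927, -0.0], [-0.001, -0.0, -1.0]]
wrist_force: [-1.4, -0.8, -0.9]
gripper_width: 0.226
24.55 J [ 10.1637  25.6594 -12.4452  -0.0062 -51.9297 101.8845] P [ 0.5955 -0.0556  0.103 ]
[[ 0.9269  0.3753 -0.0006]
 [ 0.3753 -0.9269 -0.    ]
 [-0.0006 -0.0002 -1.    ]]
F [-1.3869 -0.7696 -0.8516] [-0.024   0.0257  0.0159] 0.22553108864536195
```

Rib home with no vertical force; the flange is about to seat. I'll press on.

```bash
python3 -m crank '[[1,[0,0,0.04],[0,0,0]],[1,[0,0,0],[0,0,0]]]';  python3 -m crank '[[1,[0,0,0.04],[0,0,0]],[1,[0,0,0],[0,0,0]]]'; python3 -m crank '[[1,[0,0,0.04],[0,0,0]],[1,[0,0,0],[0,0,0]]]'; python3 sj.py
```

```text
time_s: 24.75
tcp_pos: [0.5958, -0.0556, 0.1]
ee_rot: [[0.927, 0.376, 0.0], [0.376, -0.927, -0.0], [0.0, 0.0, -1.0]]
wrist_force: [-1.9, 0.3, 5.7]
gripper_width: 0.229
time_s: 24.95
tcp_pos: [0.5958, -0.0556, 0.0966]
ee_rot: [[0.927, 0.376, 0.001], [0.376, -0.927, -0.0], [0.0, 0.001, -1.0]]
wrist_force: [-2.3, 1.0, 9.3]
gripper_width: 0.227
time_s: 25.15
tcp_pos: [0.5958, -0.0556, 0.0932]
ee_rot: [[0.927, 0.376, 0.001], [0.376, -0.927, -0.0], [0.001, 0.001, -1.0]]
wrist_force: [-3.3, 1.2, 11.5]
gripper_width: 0.224
25.15 J [ 10.1729  26.2951 -13.0671   0.0462 -50.6003 101.8816] P [ 0.5958 -0.0556  0.0932]
[[ 0.9266  0.376   0.0008]
 [ 0.376  -0.9266 -0.0005]
 [ 0.0005  0.0007 -1.    ]]
F [-3.288   1.1855 11.4501] [ 0.3429  1.1624 -0.0419] 0.2243500588108976
```

```bash
python3 -m crank '[[1,[-0.006,-0.002,0.03],[0,0,0]],[1,[0,0,0],[0,0,0]]]';  python3 -m crank '[[1,[0,0,0.02],[0,0,0]],[1,[0,0,0],[0,0,0]]]'; python3 sj.py
```

```text
time_s: 25.35
tcp_pos: [0.5958, -0.0556, 0.091]
ee_rot: [[0.927, 0.376, 0.002], [0.376, -0.927, -0.001], [0.002, 0.001, -1.0]]
wrist_force: [-3.1, 1.7, 12.8]
gripper_width: 0.23
time_s: 25.55
tcp_pos: [0.5959, -0.0556, 0.0906]
ee_rot: [[0.926, 0.377, 0.003], [0.377, -0.926, -0.001], [0.002, 0.002, -1.0]]
wrist_force: [-5.9, 1.8, 18.2]
gripper_width: 0.227
25.55 J [ 10.1973  26.4194 -13.3254   0.0993 -50.1023 101.8688] P [ 0.5959 -0.0556  0.0906]
[[ 0.9263  0.3767  0.0029]
 [ 0.3767 -0.9263 -0.0008]
 [ 0.0023  0.0019 -1.    ]]
F [-5.8852  1.8386 18.1795] [ 0.6089  1.8902 -0.0468] 0.22678406854693722
```

```bash
python3 -m crank '[[1,[-0.006,0,0.01],[0,0,0]],[1,[0,0,0],[0,0,0]],[1,[0,0,0],[0,0,0]],[1,[0,0,0],[0,0,0]]]'; python3 sj.py
python3 - <<'E'
from h import *
c=r.capture("scene"); crop(c,320,200,50,38,8,"s19.png"); cv2.imwrite("pics/s19f.png",c["img"]); cv2.imwrite("pics/w19.png",r.capture("wrist")["img"])
cv2.imwrite("pics/t19.png",r.capture("top")["img"])
E
```

```text
time_s: 25.95
tcp_pos: [0.5959, -0.0557, 0.0905]
ee_rot: [[0.926, 0.377, 0.005], [0.377, -0.926, -0.001], [0.004, 0.002, -1.0]]
wrist_force: [-6.0, 3.2, 22.9]
gripper_width: 0.226
25.95 J [ 10.1939  26.3777 -13.4092   0.1101 -49.9642 101.8823] P [ 0.5959 -0.0557  0.0905]
[[ 0.9262  0.377   0.0045]
 [ 0.377  -0.9262 -0.0007]
 [ 0.0039  0.0023 -1.    ]]
F [-5.9698  3.215  22.9048] [ 0.9178  2.0317 -0.0554] 0.2257946136726973
```

View pics/s19.png

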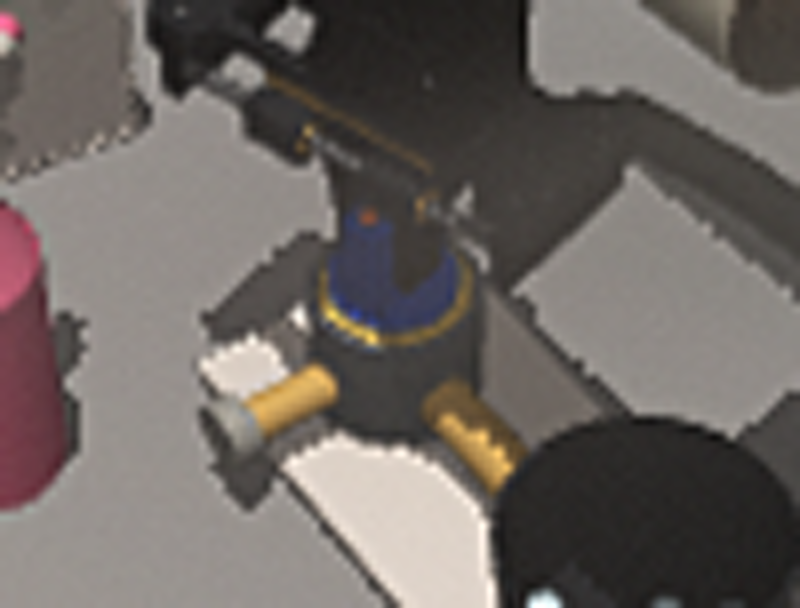

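View pics/w19.png

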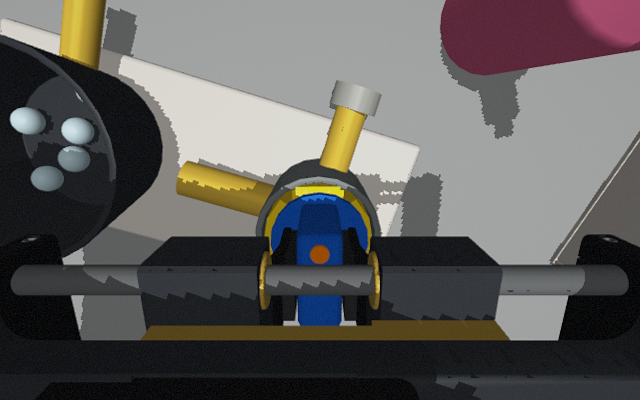

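View pics/t19.png

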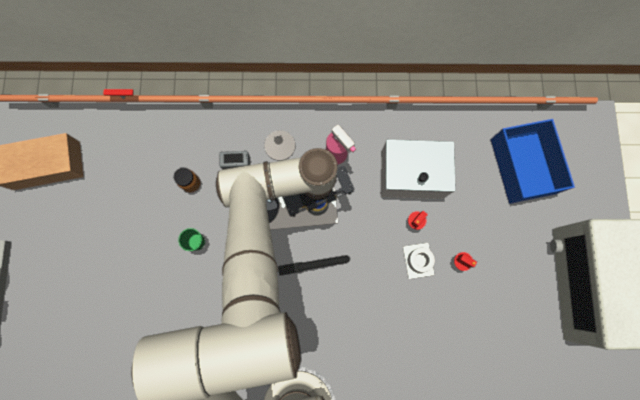

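View pics/s19f.png

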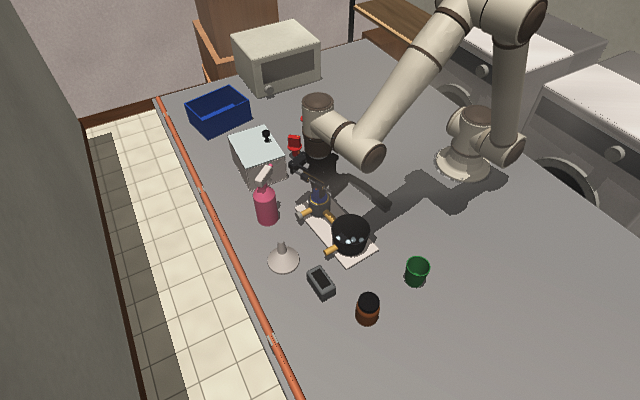

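The hub is flush with the rim, and the flange is seated inside the yellow ring at scene crop (395,305). The TCP stays at z = 0.0905 as the force rises to 23 N, against a predicted 0.0908 when fully down. I'm handing in.

```bash
python3 -c "
from station import r
print(r.sense()['wrist_force'],r.sense()['time_s']); print(r.finish_job())"
```

```text
[-6.86793151  3.86593535 21.43253097] 26.1
the job is handed in; nothing more can be done
None
```

The job is done and handed in at 26.1 s of the 64 s allowed; the hand-in reports no verdict.

- **Beads:** I tipped all six into the dark pot; the top view showed six in the pot and an empty cup. The cup is back upright on the ledge within a few mm of where it started.
- **Shaft and hub:** I saw the keyway at about 22° with the wrist camera and turned the blue shaft to match. The rib slid in with no vertical force. The flange then seated, and I pressed the hub all the way down.
- **Final hold:** The tool stopped at z = 0.0905 m, against a predicted 0.0908 m for fully down. The push was about 21–23 N up at the wrist, above the 14 N spring. The shaft is still gripped, and the pictures show the hub flush with the rim.
- **Other things on the ledge:** In the last top and scene views, the red look-alikes and other items I could see look unmoved. The arm partly hides the doser area from the top camera.

**Disagreements:**
- The scene camera was off by about 2–3 pixels against the other two.
- My first top-view estimates were about 5 mm off for the cup and 7 mm off for the hub. I used the wrist-camera values for both.
- About 7 N of sideways force remained on the shaft at the end.

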